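# Sort seized bangles by size and hold the odd size up to the inspection camera

## Robot

A 6-joint arm with a two-finger parallel gripper is mounted at the origin on the work surface. World frame = base frame: x ahead of the robot, y to its left, z up, the work surface at z = 0. Lengths are in m, angles in rad, forces in N, time in s.
With the tool pointing down it reaches from about 0.25 to 0.725 m from the base axis. Payload 4 kg.
Tool frame: the origin (TCP) lies midway between the tips of the shut fingers; the grasp point (between the pads) lies 19 mm behind it; x points along the fingers, y is the direction in which the jaws open and shut, and the axes are right-handed (so a half turn about x gives the same grasp; the last joint's range is limited). The gripper opens to 85 mm and grips with 20 to 120 N. Pads are 22 mm wide; open, the fingers measure 114 mm over their backs; the gripper's body (76 mm by 85 mm) begins 54 mm behind the grasp point. The pads swing forward as they close: fully open they stand 13 mm farther back than shut.
Start: joints at [-1.115, 0.241, 0.005, 1.335, 0, 1.571], TCP at [0.22, -0.449, 0.231] pointing down, gripper open.
Joint ranges: [-2.72, 2.72], [-1.05, 1.87], [-1.09, 1.28], [-1.99, 2.15], [-1.42, 1.44], [-3.14, 3.14]. Speed limits (rad/s): [2.79, 2.79, 3.14, 3.14, 3.14, 3.14].

## Interface

Orientations are given as a rotation vector (axis times angle).
In Python, from plant import bot gives the robot as it stands.
- The arm moves only by the shell command python3 -m crank 'ROWS' [FORCE]. ROWS is JSON, a list of rows, each an object with "rotation": the turn, a rotation vector about the tool's x, y, z each as a share of 45 degrees, from -1 to 1, a list of three; "offset": the shift along the tool's x, y, z each as a share of 75 cm, from -1 to 1, a list of three; "gripper": the opening, from -1 (shut) to 1 (fully open). A call has 1 to 10 rows; each row is the pose to reach, as a shift and turn from the pose commanded when the call began, along the tool's axes at that moment; what a row does not reach only later rows make up. A row lasts 1/8 s, in which the tool goes at most 62.5 mm and 10.7 degrees, less where a joint would pass 70% of its speed; a pose out of reach is approached as far as the arm can. A call with a number of a shift or a turn outside -1 to 1 is refused whole. A call with a gripper value outside its range is refused whole. The fingers move at their own pace and stop on an object; FORCE is the grip in N (left out, the last holds). Time passes only in rows, so rows that repeat a pose let the fingers close. It gives the time, the measured TCP pose, the force and the opening at its end, in the units of the state.
- bot.observe(): the state, without advancing time (a new reading comes with each control period).
- bot.snapshot(name): name is "scene" or "side" or "wrist"; returns (picture, depth): 384x512x3 uint8, red, green, blue; 384x512 float32, m along the optical axis (not along the pixel's ray), 0 where there is no reading.
- bot.calibration(name): a dict with "vertical_fov" (degrees; the focal length in pixels is half the picture's height over the tangent of half this angle, whatever the lens; pixels are square), "cx", "cy" (the principal point, pixels), "world_to_cam" (4x4, takes a point from world to camera coordinates). Camera axes: x right, y up, looking along -z (the intrinsics and any distortion apply to the point x, -y, -z); pixel columns grow to the right and rows downward; lengths in m; the calibration is good to about 2 mm. The wrist camera is an equidistant fisheye: a pixel r from the principal point sees the ray r / f radians off the axis. A picture is of the moment at which its call begins: read the wrist's pose just before it. calibration takes no time and is no camera call; for the wrist camera it gives the pose at the moment of the call.
- bot.close_job(): hands the job in, once; it reports no verdict.
The state is a dict: "time": time; "joint_pos": joint angles; "dq": joint speeds; "joint_efforts": joint torques, N m; "eef_pos": TCP position; "tool_rot": TCP orientation; "force": force on the tool from outside, world axes, zero at the start; "moment": the same for the moment, N m; "opening": opening from 0.0 (shut) to 1.0 (fully open).
Only numpy, scipy, OpenCV 4.12 (cv2) and the standard library are available. Lean on these libraries where they do the work, as an engineer would, in place of code of your own. Each camera call takes 0.05 s, during which the arm holds its last target.

## Task

On the customs desk, take the smallest and the largest bangle out of the intake rack (the one with a single row of three) and stand each in the free slot of the sorting rack's row that already holds a bangle of its own size. Then take the remaining, middle-sized bangle and finish while holding it up in the gripper in front of the inspection camera: its hole centred on the lens axis 20 cm in front of the lens, square to the lens so that the camera looks straight through the ring; do not put it down or let go. Leave the two bangles already sorted, the jar, the cutter and the loupe where they are, and do not touch the camera.

Things in the scene. Friction and masses are not known exactly. Their poses are not given: they have to be found in the camera images.
- bangle_small: Rigid gold-coloured band bangle, outer diameter 56 mm, 12 mm wide along its axis, wall 6 mm (hole 44 mm), about 39 g. Origin at the ring's centre, y along the ring's axis. The smallest of the three loose ones; starts on edge in one of the intake slots. Seated in a slot of either rack, its centre is 37 mm above the table, its top 65 mm.
- bangle_middle: Rigid gold-coloured band bangle, outer diameter 66 mm, 12 mm wide along its axis, wall 6 mm (hole 54 mm), about 46 g. Origin at the ring's centre, y along the ring's axis. The middle-sized one, which matches neither row; starts on edge in one of the intake slots. Seated in a slot of either rack, its centre is 44 mm above the table, its top 77 mm. It is the one to hold up.
- bangle_large: Rigid gold-coloured band bangle, outer diameter 76 mm, 12 mm wide along its axis, wall 6 mm (hole 64 mm), about 53 g. Origin at the ring's centre, y along the ring's axis. The largest; starts on edge in one of the intake slots. Seated in a slot of either rack, its centre is 50 mm above the table, its top 88 mm.
- resident_small: Rigid gold-coloured band bangle, outer diameter 56 mm, 12 mm wide along its axis, wall 6 mm (hole 44 mm), about 39 g. Origin at the ring's centre, y along the ring's axis. Already stands in the sorting rack and marks the row for small bangles; leave it. Seated in a slot of either rack, its centre is 37 mm above the table, its top 65 mm.
- resident_large: Rigid gold-coloured band bangle, outer diameter 76 mm, 12 mm wide along its axis, wall 6 mm (hole 64 mm), about 53 g. Origin at the ring's centre, y along the ring's axis. Already stands in the sorting rack and marks the row for large bangles; leave it. Seated in a slot of either rack, its centre is 50 mm above the table, its top 88 mm.
- intake_rack: Fixed rack, base 88 x 210 x 6 mm, one row of three slots at x = 0, y = -70, 0, +70 mm. Origin under its centre on the table, z up; bangles stand with their axis along its y. Slots are 16 mm wide along y, open-topped, between cheeks 72 mm long (x), 39 mm high and flared at the top; two bars (tops 16 mm high, gap 36 mm) cradle the bangle over the slot's centre.
- sorting_rack: Fixed rack, base 190 x 140 x 6 mm, origin under its centre on the table. Rows at x = -50 and +50 mm, each with slots at y = -35 (resident) and +35 mm (free); which row is the small one varies. Bangle axes along y. Slots 16 mm wide along y, open-topped, between cheeks 72 mm long (x), 39 mm high and flared at the top; two bars (tops 16 mm high, gap 36 mm) cradle the bangle.
- camera: Fixed inspection camera: steel foot 90 x 120 mm, column to 314 mm high, with a tilting head 300 mm above the table. Its origin is on the table 280 mm in front of the head's tilt axis (foot and column stand on its +x side); the camera looks towards -x, tilted 0.1 to 0.45 rad downwards. Not to be touched.
- cam_lens (a point): Centre of the front glass of the camera's lens (tube of 40 mm diameter). The camera looks along this frame's -x axis; its y axis is level. The place for the bangle's centre is 200 mm out along -x.
- jar: Screw-top jar, 52 mm diameter, 75 mm high, a bystander. Origin at the centre of its underside.
- cutter: Closed craft cutter 18 x 135 x 17 mm lying flat along its y axis, a bystander. Origin under its grip.
- loupe: Black eye loupe, 42 mm diameter, 34 mm high, standing on its end, a bystander. Origin at the centre of its underside.

How it is judged:
By the outcome, as a careful person would: the job done as asked, in the order asked, and still so for the second after the job is handed in, while the arm keeps its last pose, push and grip.
It also fails if it takes over 72 s, if anything falls off the work surface, if the arm or the gripper's body presses on something with over 40 N, if the wrist force passes 120 N, or if a joint passes its speed limit or range.

## Working session

There is one attempt and no reset: what is moved stays moved. The work goes in short steps, Python scripts to look and compute and a shell command to move; the robot and the scene stay as the last step left them, time stands still between calls to the robot, and variables do not carry over. Pictures are saved under pics/ and viewed, and the job is handed in when it is done.

```bash
ls; mkdir -p pics; python3 - <<'E'
from plant import bot
import cv2,numpy as np
s=bot.observe();print({k:np.round(v,3).tolist() for k,v in s.items()})
for n in ["scene","side","wrist"]:
    c=bot.calibration(n);print(n,{k:np.round(v,4).tolist() for k,v in c.items()})
    p,d=bot.snapshot(n);cv2.imwrite(f"pics/a_{n}.png",p[:,:,::-1]);np.savez(f"pics/a_{n}.npz",p=p,d=d,**c)
E
```

```text
pics
{'time': 0.0, 'joint_pos': [-1.115, 0.241, 0.004, 1.335, -0.0, 1.571], 'dq': [0.001, 0.001, 0.001, 0.0, 0.0, -0.001], 'joint_efforts': [0.0, -37.232, 25.241, 0.017, -0.0, -0.0], 'eef_pos': [0.22, -0.448, 0.23], 'tool_rot': [1.969, 0.459, -1.969], 'force': [-0.08, -0.626, -0.723], 'moment': [-0.047, 0.01, 0.012], 'opening': 0.997}
scene {'vertical_fov': 52.0042, 'cx': 255.7051, 'cy': 191.3356, 'world_to_cam': [[-0.8932, 0.4494, 0.0131, 0.5149], [-0.2659, -0.5515, 0.7907, -0.0043], [0.3626, 0.7027, 0.6121, -1.4946], [0.0, 0.0, 0.0, 1.0]]}
side {'vertical_fov': 46.0615, 'cx': 259.9301, 'cy': 188.3295, 'world_to_cam': [[0.904, -0.4274, -0.014, -0.507], [0.2826, 0.5724, 0.7697, -0.3042], [-0.3209, -0.6998, 0.6382, -1.555], [0.0, 0.0, 0.0, 1.0]]}
wrist {'vertical_fov': 65.7065, 'cx': 257.277, 'cy': 186.7537, 'world_to_cam': [[0.4396, -0.8982, -0.0017, -0.499], [0.8612, 0.422, -0.2831, 0.0367], [0.255, 0.123, 0.9591, -0.3794], [0.0, 0.0, 0.0, 1.0]]}
```

View pics/a_scene.png

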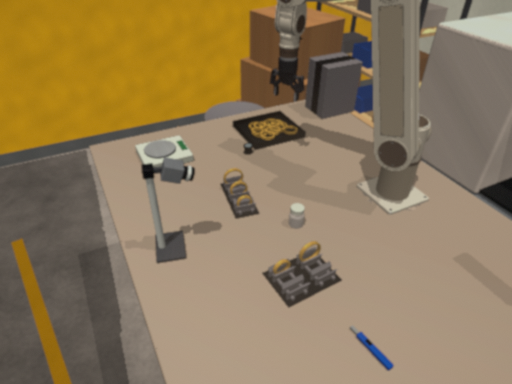

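View pics/a_side.png

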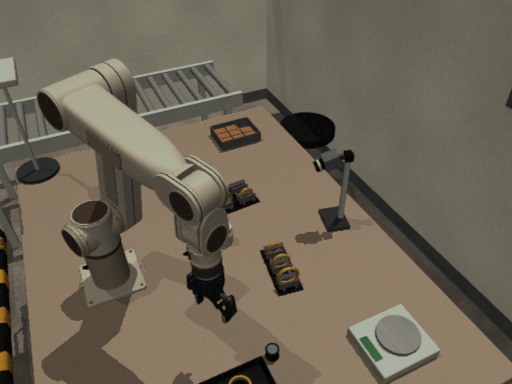

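View pics/a_wrist.png

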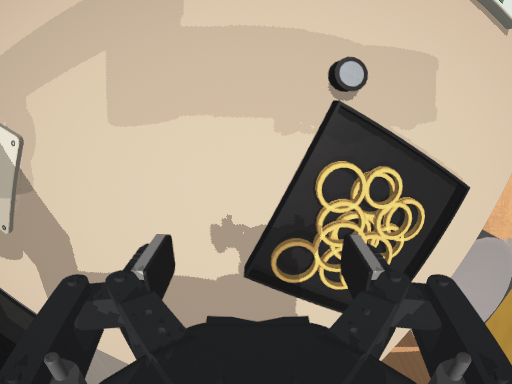

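The scene view shows the intake rack near (240,195), sorting rack near (302,277), jar at (297,215), inspection camera head at (175,172), loupe at (248,149). Next I compute positions.

```bash
cat > h.py <<'E'
import numpy as np,cv2
def load(f):
    z=np.load(f);return {k:z[k] for k in z}
def foc(c,h=384): return h/2/np.tan(np.radians(float(c['vertical_fov']))/2)
def rays(c,uv,fish=False):
    uv=np.asarray(uv,float).reshape(-1,2);f=foc(c);x=(uv[:,0]-c['cx'])/f;y=(uv[:,1]-c['cy'])/f
    if fish:
        r=np.hypot(x,y)+1e-12;s=np.sin(r)/r
        d=np.stack([x*s,-y*s,-np.cos(r)],1)
    else: d=np.stack([x,-y,-np.ones_like(x)],1)
    M=np.asarray(c['world_to_cam']);R=M[:3,:3];o=-R.T@M[:3,3]
    return o,d@R
def onplane(c,uv,z,fish=False):
    o,d=rays(c,uv,fish);return o+d*((z-o[2])/d[:,2])[:,None]
def cloud(c,mask,fish=False):
    v,u=np.nonzero(mask&(c['d']>0));o,d=rays(c,np.stack([u,v],1),fish)
    M=np.asarray(c['world_to_cam']);fw=-M[2,:3]
    dd=c['d'][v,u];return o+d*(dd/(d@fw))[:,None],np.stack([u,v],1)
def proj(c,P,fish=False):
    M=np.asarray(c['world_to_cam']);q=np.asarray(P).reshape(-1,3)@M[:3,:3].T+M[:3,3];q=q*[1,-1,-1];f=foc(c)
    if fish:
        r=np.hypot(q[:,0],q[:,1]);t=np.arctan2(r,q[:,2]);return np.stack([c['cx']+f*t*q[:,0]/r,c['cy']+f*t*q[:,1]/r],1)
    return np.stack([c['cx']+f*q[:,0]/q[:,2],c['cy']+f*q[:,1]/q[:,2]],1)
def gold(p):
    h=cv2.cvtColor(p,cv2.COLOR_RGB2HSV);return (h[...,0]>14)&(h[...,0]<32)&(h[...,1]>130)&(h[...,2]>70)
def dark(p): return p.max(2)<75
E
python3 - <<'E'
from h import *
for n,roi in [("scene",(130,230,140,350)),("side",(170,300,200,310))]:
    c=load(f"pics/a_{n}.npz");r0,r1,c0,c1=roi
    r0,r1,c0,c1={"scene":(160,310,130,350),"side":(140,300,205,360)}[n]
    cv2.imwrite(f"pics/b_{n}.png",cv2.resize(c['p'][r0:r1,c0:c1,::-1],None,fx=3.5,fy=3.5,interpolation=cv2.INTER_CUBIC))
    m=np.zeros((384,512),bool);m[r0:r1,c0:c1]=True
    g=gold(c['p'])&m
    k,lab,st,ce=cv2.connectedComponentsWithStats(g.astype(np.uint8))
    for i in range(1,k):
        if st[i,4]>15:
            P,_=cloud(c,lab==i);print(n,st[i],"med",np.median(P,0).round(3),"max z",np.percentile(P[:,2],95).round(3))
    P,uv=cloud(c,m)
    s=(P[:,2]>0.2)&(P[:,2]<.4);print(n,"high",s.sum(),P[s].min(0).round(3),P[s].max(0).round(3),np.median(P[s],0).round(3))
    T=P[:,2]<.005;
E
```

```text
scene [225 169  14   7  26] med [ 0.54  -0.288  0.081] max z 0.087
scene [231 178  14  11  46] med [ 0.542 -0.221  0.07 ] max z 0.077
scene [238 195  12   9  33] med [ 0.552 -0.151  0.06 ] max z 0.064
scene [300 242  18  18  71] med [0.498 0.162 0.078] max z 0.086
scene [311 249   8   8  22] med [0.452 0.158 0.03 ] max z 0.043
scene [274 260  16  13  73] med [0.584 0.168 0.056] max z 0.064
scene high 1076 [ 0.74  -0.113  0.2  ] [ 0.88  -0.046  0.326] [ 0.818 -0.072  0.295]
side [240 187  12   9  37] med [0.567 0.161 0.056] max z 0.063
side [267 242  15  10  54] med [ 0.538 -0.156  0.058] max z 0.066
side [272 253  18  11  67] med [ 0.526 -0.225  0.071] max z 0.079
side [277 266  22  17 123] med [ 0.521 -0.293  0.07 ] max z 0.086
side high 1087 [ 0.197 -0.509  0.2  ] [ 0.874 -0.05   0.4  ] [ 0.765 -0.108  0.313]
```

```bash
ls pics
```

```text
a_scene.npz
a_scene.png
a_side.npz
a_side.png
a_wrist.npz
a_wrist.png
b_scene.png
b_side.png
```

View pics/b_scene.png

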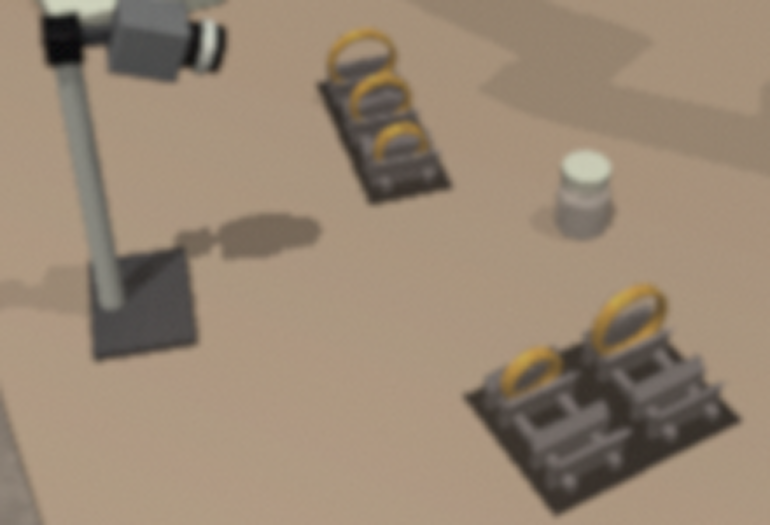

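View pics/b_side.png

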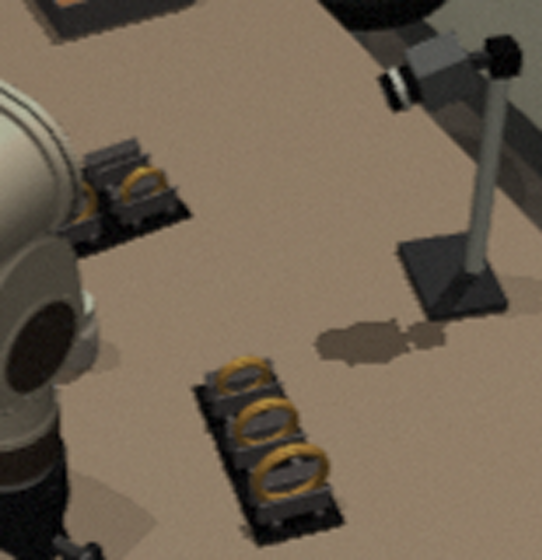

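The intake rack holds large at the far −y end (~y −0.29), middle in the centre and small at the +y end. The sorting rack's residents are at y≈0.16 (large at x≈0.475, small at x≈0.575), and its free slots are on the +y side. Next is a close wrist view.

```bash
cat >> h.py <<'E'
from scipy.spatial.transform import Rotation as Ro
def tool(s): return np.array(s['eef_pos']),Ro.from_rotvec(s['tool_rot']).as_matrix()
def down(ydir):  # tool x down, tool y horizontal along ydir
    y=np.array([ydir[0],ydir[1],0.]);y/=np.linalg.norm(y);x=np.array([0,0,-1.]);return np.stack([x,y,np.cross(x,y)],1)
def plan(p0,R0,p,R):
    o=R0.T@(np.asarray(p)-p0)/.75;r=Ro.from_matrix(R0.T@R).as_rotvec()/np.radians(45)
    print("offset",o.round(4).tolist(),"rotation",r.round(4).tolist(),"mm",np.linalg.norm(o)*750,"deg",np.linalg.norm(r)*45)
E
python3 - <<'E'
from h import *
from plant import bot
s=bot.observe();p,R=tool(s);print(R.round(3))
c=load("pics/a_wrist.npz");M=c['world_to_cam'];o=-M[:3,:3].T@M[:3,3];print("cam in tool",R.T@(o-p),"view",R.T@-M[2,:3],"up",R.T@M[1,:3])
for ax in ([0.1,1],[-0.1,-1]): plan(p,R,[.44,-.22,.33],down(ax))
# camera point cloud (head)
for n in ("scene","side"):
    c=load(f"pics/a_{n}.npz");P,uv=cloud(c,np.ones((384,512),bool))
    s=(P[:,2]>0.24)&(P[:,2]<.34)&(P[:,0]>.66)&(P[:,0]<1)&(P[:,1]>-.2)&(P[:,1]<.05)
    Q=P[s];print(n,s.sum(),Q.min(0),Q.max(0))
    col=c['p'][uv[s][:,1],uv[s][:,0]]
    b=col.max(1)<60;w=col.min(1)>130
    for t,k in(("dark",b),("white",w)): 
        if k.sum():print(t,k.sum(),np.median(Q[k],0).round(3),Q[k].min(0).round(3),Q[k].max(0).round(3))
E
```

```text
[[-0.001  0.44  -0.898]
 [ 0.001 -0.898 -0.44 ]
 [-1.    -0.002 -0.   ]]
cam in tool [-1.42844086e-01 -9.56265498e-05 -7.18502912e-02] view [ 9.59079313e-01 -2.72607141e-04  2.83137416e-01] up [ 2.83137536e-01  6.39034269e-04 -9.59079104e-01]
offset [-0.1323, -0.1446, -0.3977] rotation [-3.2928, -0.0027, 0.0008] mm 332.500405783889 deg 148.17380402781635
offset [-0.1323, -0.1446, -0.3977] rotation [0.7072, 0.0006, 0.002] mm 332.500405783889 deg 31.82633685340371
scene 1011 [ 0.73960104 -0.11337878  0.24011696] [ 0.87970966 -0.046226    0.32574431]
dark 211 [ 0.855 -0.079  0.301] [ 0.744 -0.106  0.267] [ 0.877 -0.047  0.316]
white 44 [ 0.758 -0.061  0.295] [ 0.746 -0.104  0.28 ] [ 0.815 -0.048  0.321]
side 618 [ 0.73044195 -0.118731    0.24061263] [ 0.87370409 -0.04995629  0.32559834]
dark 383 [ 0.8   -0.103  0.296] [ 0.735 -0.119  0.243] [ 0.874 -0.057  0.322]
white 7 [ 0.748 -0.08   0.296] [ 0.745 -0.089  0.291] [ 0.754 -0.064  0.298]
```

```bash
python3 - <<'E'
from h import *
from plant import bot
p,R=tool(bot.observe())
plan(p,R,[.55,-.22,.28],down([-.1,-1]))
E
```

```text
offset [-0.0657, -0.0799, -0.5294] rotation [0.7072, 0.0006, 0.002] mm 404.5299338612146 deg 31.82633685340371
```

```bash
python3 -m crank '[{"offset":[-0.066,-0.08,-0.53],"rotation":[0.71,0,0],"gripper":1},{"offset":[-0.066,-0.08,-0.53],"rotation":[0.71,0,0],"gripper":1},{"offset":[-0.066,-0.08,-0.53],"rotation":[0.71,0,0],"gripper":1},{"offset":[-0.066,-0.08,-0.53],"rotation":[0.71,0,0],"gripper":1},{"offset":[-0.066,-0.08,-0.53],"rotation":[0.71,0,0],"gripper":1},{"offset":[-0.066,-0.08,-0.53],"rotation":[0.71,0,0],"gripper":1},{"offset":[-0.066,-0.08,-0.53],"rotation":[0.71,0,0],"gripper":1},{"offset":[-0.066,-0.08,-0.53],"rotation":[0.71,0,0],"gripper":1},{"offset":[-0.066,-0.08,-0.53],"rotation":[0.71,0,0],"gripper":1},{"offset":[-0.066,-0.08,-0.53],"rotation":[0.71,0,0],"gripper":1}]' 30
cat > snap.py <<'E'
import sys
from plant import bot
from h import *
n,f=sys.argv[1:3];c=bot.calibration(n);s=bot.observe();p,d=bot.snapshot(n)
np.savez(f"pics/{f}.npz",p=p,d=d,**c);cv2.imwrite(f"pics/{f}.png",p[:,:,::-1])
print({k:np.round(v,4).tolist() for k,v in s.items() if k not in('dq','joint_efforts')})
E
python3 snap.py wrist c1
```

```text
time: 1.4
eef_pos: [0.5495, -0.221, 0.2807]
tool_rot: [-2.167, 0.112, 2.169]
force: [-0.3, 0.0, 0.1]
opening: 1.001
{'time': 1.4, 'joint_pos': [-0.3823, 0.42, 0.3853, 1.537, -0.0003, 2.8629], 'eef_pos': [0.5495, -0.221, 0.2807], 'tool_rot': [-2.1673, 0.1124, 2.1692], 'force': [-0.3311, 0.0112, 0.1353], 'moment': [0.0024, 0.0251, -0.0015], 'opening': 1.0014}
```

View pics/c1.png

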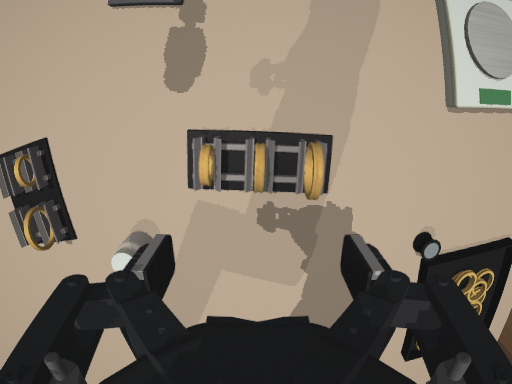

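The wrist image shows the intake rack at (260,163): small at (207,165), middle (260,167), large (314,170). The jar lies at (130,250), left of the rack.

```bash
cat >> h.py <<'E'
def rackfit(c,roi,z=.006,thr=70,fish=True):
    r0,r1,c0,c1=roi;m=np.zeros((384,512),np.uint8);m[r0:r1,c0:c1]=1
    p=c['p'].astype(int)
    k=((p.max(2)<thr)|((p.max(2)-p.min(2)<25)&(p.max(2)<150))).astype(np.uint8)&m
    k|=gold(c['p']).astype(np.uint8)&m
    n,l,st,_=cv2.connectedComponentsWithStats(k);i=1+np.argmax(st[1:,4])
    ct=max(cv2.findContours((l==i).astype(np.uint8),cv2.RETR_EXTERNAL,cv2.CHAIN_APPROX_NONE)[0],key=len)[:,0]
    # keep only contour points on the base plane (depth)
    P,_=cloud(c,np.ones((384,512),bool),fish) if False else (None,None)
    W=onplane(c,ct,z,fish)[:,:2]
    r=cv2.minAreaRect((W*1000).astype(np.float32));return r,st[i]
E
python3 - <<'E'
from h import *
c=load("pics/c1.npz")
print(rackfit(c,(115,210,175,345)))
g=gold(c['p']);g[:, :190]=0;g[:,340:]=0;g[:120]=0;g[210:]=0
k,l,st,ce=cv2.connectedComponentsWithStats(g.astype(np.uint8))
for i in range(1,k):
    if st[i,4]>60:
        P,uv=cloud(c,l==i,True);
        print(st[i]);
        zt=np.percentile(P[:,2],97)
        top=P[P[:,2]>zt-.012]
        print("zmax",zt.round(4),"top mean",top.mean(0).round(4),"ymin/max",top[:,1].min().round(4),top[:,1].max().round(4))
        for j,(nm,h) in enumerate((("s",.065),("m",.077),("l",.088))):
            pass
# base check: depth of table
m=np.zeros((384,512),bool);m[100:120,200:320]=1;P,_=cloud(c,m,True);print("table z",np.median(P[:,2]))
E
```

```text
(((531.257080078125, -221.119384765625), (209.27993774414062, 98.1456527709961), 81.55156707763672), array([ 187,  129,  146,   71, 8295], dtype=int32))
[304 142  19  58 883]
zmax 0.0876 top mean [ 0.5278 -0.2903  0.0837] ymin/max -0.2996 -0.2814
[199 145  14  40 483]
zmax 0.0655 top mean [ 0.5474 -0.1534  0.0614] ymin/max -0.1603 -0.1458
[254 144  11  48 447]
zmax 0.0777 top mean [ 0.538  -0.222   0.0735] ymin/max -0.2302 -0.2132
table z 0.0003787971856691885
```

```bash
for i in 1 2 3; do python3 -m crank '[{"offset":[0,0,0],"rotation":[-1,0,0],"gripper":0},{"offset":[0,0,0],"rotation":[-1,0,0],"gripper":0},{"offset":[0,0,0],"rotation":[-1,0,0],"gripper":0},{"offset":[0,0,0],"rotation":[-1,0,0],"gripper":0},{"offset":[0,0,0],"rotation":[-1,0,0],"gripper":0}]' 30 | tail -1; done
python3 snap.py wrist c2; python3 - <<'E'
from h import *
from plant import bot
p,R=tool(bot.observe())
plan(p,R,[.547,-.153,.13],down([.1444,.9895]))
E
```

```text
opening: 0.503
opening: 0.503
opening: 0.506
{'time': 3.325, 'joint_pos': [-0.3808, 0.4205, 0.3867, 1.5369, -0.0, 0.5097], 'eef_pos': [0.5504, -0.2204, 0.2809], 'tool_rot': [0.6952, 1.4566, -0.6952], 'force': [-0.568, -0.5193, 0.2344], 'moment': [0.0326, 0.0377, 0.0052], 'opening': 0.5061}
offset [0.2012, 0.053, -0.0726] rotation [-0.9486, 0.0001, -0.0] mm 165.24721518081068 deg 42.684809214131676
```

View pics/c2.png

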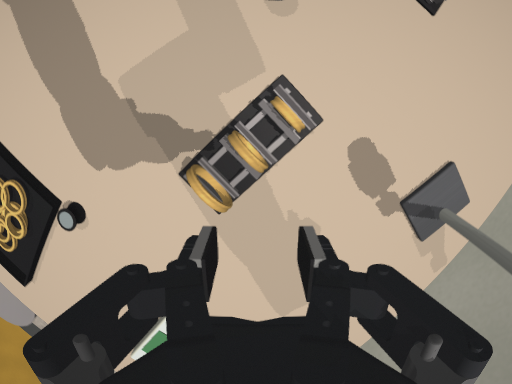

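The view shows the rack at (250,145) with bangles small (290,112), middle (250,150), large (210,190), and the camera foot at (435,200).

```bash
python3 -m crank '[{"offset":[0.201,0.053,-0.073],"rotation":[-0.949,0,0],"gripper":0},{"offset":[0.201,0.053,-0.073],"rotation":[-0.949,0,0],"gripper":0},{"offset":[0.201,0.053,-0.073],"rotation":[-0.949,0,0],"gripper":0},{"offset":[0.201,0.053,-0.073],"rotation":[-0.949,0,0],"gripper":0},{"offset":[0.201,0.053,-0.073],"rotation":[-0.949,0,0],"gripper":0},{"offset":[0.201,0.053,-0.073],"rotation":[-0.949,0,0],"gripper":0}]'
python3 snap.py wrist c3; python3 - <<'E'
from h import *
from plant import bot
p,R=tool(bot.observe())
plan(p,R,[.547,-.153,.047],down([.1444,.9895]))
c=load("pics/c3.npz")
g=gold(c['p']);k,l,st,ce=cv2.connectedComponentsWithStats(g.astype(np.uint8))
for i in range(1,k):
    if st[i,4]>60:
        P,uv=cloud(c,l==i,True)
        if P[:,0].mean()<.4: continue
        zt=np.percentile(P[:,2],97);top=P[P[:,2]>zt-.012]
        print(st[i],zt.round(4),top.mean(0).round(4),((top.max(0)+top.min(0))/2).round(4))
E
```

```text
time: 4.12
eef_pos: [0.5475, -0.153, 0.1308]
tool_rot: [0.115, 1.566, -0.115]
force: [0.4, -0.2, -1.0]
opening: 0.503
{'time': 4.125, 'joint_pos': [-0.2725, 0.4336, 0.0127, 1.1482, -0.0, -0.1261], 'eef_pos': [0.5475, -0.153, 0.1308], 'tool_rot': [0.1146, 1.5661, -0.1152], 'force': [0.4347, -0.1882, -0.9763], 'moment': [-0.065, 0.0266, 0.0025], 'opening': 0.5029}
offset [0.1119, -0.0, -0.0008] rotation [-0.0009, 0.0023, 0.0003] mm 83.90546208546625 deg 0.11086766550032387
[  69  149   50   86 1674] 0.0867 [ 0.5229 -0.2883  0.0823] [ 0.5248 -0.2893  0.0815]
[ 154  151   34   78 1912] 0.0772 [ 0.532  -0.2203  0.0732] [ 0.5353 -0.2208  0.072 ]
[250 154  16  67 824] 0.0652 [ 0.541  -0.1517  0.0608] [ 0.5443 -0.1522  0.06  ]
```

View pics/c3.png

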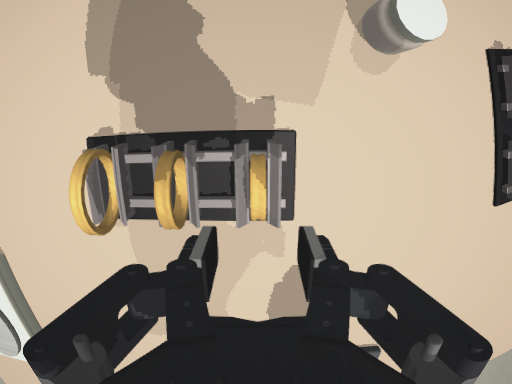

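The small bangle is centred between the fingers (258,185). Descend and grip.

```bash
python3 -m crank '[{"offset":[0.06,0,-0.003],"rotation":[0,0,0],"gripper":0},{"offset":[0.112,0,-0.003],"rotation":[0,0,0],"gripper":0},{"offset":[0.112,0,-0.003],"rotation":[0,0,0],"gripper":0},{"offset":[0.112,0,-0.003],"rotation":[0,0,0],"gripper":0}]' 40
python3 -m crank '[{"offset":[0,0,0],"rotation":[0,0,0],"gripper":-1},{"offset":[0,0,0],"rotation":[0,0,0],"gripper":-1},{"offset":[0,0,0],"rotation":[0,0,0],"gripper":-1},{"offset":[0,0,0],"rotation":[0,0,0],"gripper":-1},{"offset":[0,0,0],"rotation":[0,0,0],"gripper":-1},{"offset":[0,0,0],"rotation":[0,0,0],"gripper":-1}]' 40; python3 snap.py wrist c4
```

```text
time: 4.68
eef_pos: [0.5459, -0.1528, 0.0477]
tool_rot: [0.112, 1.565, -0.113]
force: [-0.9, -0.1, 0.1]
opening: 0.502
time: 5.42
eef_pos: [0.546, -0.1526, 0.0476]
tool_rot: [0.111, 1.565, -0.112]
force: [-0.2, -0.7, 6.9]
opening: 0.124
{'time': 5.425, 'joint_pos': [-0.2726, 0.51, -0.1031, 0.9542, -0.0, -0.1306], 'eef_pos': [0.546, -0.1526, 0.0476], 'tool_rot': [0.1109, 1.5645, -0.112], 'force': [-0.2249, -0.7019, 6.9382], 'moment': [-0.0459, -0.0601, 0.0112], 'opening': 0.1239}
```

View pics/c4.png

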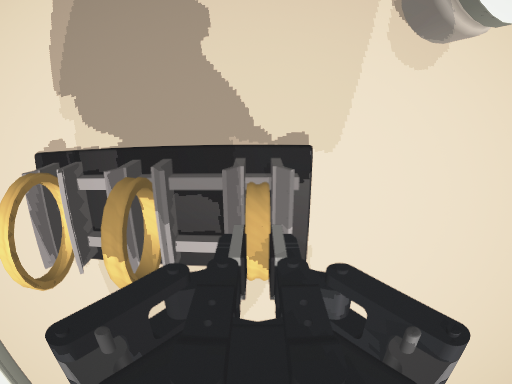

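```bash
python3 -m crank '[{"offset":[-0.03,0,0],"rotation":[0,0,0],"gripper":-1},{"offset":[-0.08,0,0],"rotation":[0,0,0],"gripper":-1},{"offset":[-0.15,0,0],"rotation":[0,0,0],"gripper":-1},{"offset":[-0.22,0,0],"rotation":[0,0,0],"gripper":-1},{"offset":[-0.25,0,0],"rotation":[0,0,0],"gripper":-1},{"offset":[-0.25,0,0],"rotation":[0,0,0],"gripper":-1}]' 40; python3 snap.py wrist c5;  python3 snap.py side s5
```

```text
time: 6.22
eef_pos: [0.5457, -0.1525, 0.2356]
tool_rot: [0.111, 1.564, -0.112]
force: [-0.2, -0.4, -1.1]
opening: 0.124
{'time': 6.225, 'joint_pos': [-0.2725, 0.3691, 0.1941, 1.3913, 0.0001, -0.1306], 'eef_pos': [0.5457, -0.1525, 0.2356], 'tool_rot': [0.1107, 1.5636, -0.112], 'force': [-0.2128, -0.4427, -1.084], 'moment': [0.0066, 0.0259, 0.0292], 'opening': 0.1242}
{'time': 6.275, 'joint_pos': [-0.2726, 0.3707, 0.1912, 1.3906, 0.0, -0.1306], 'eef_pos': [0.5446, -0.1522, 0.2335], 'tool_rot': [0.1114, 1.5673, -0.1115], 'force': [-0.1212, 1.3046, -0.0298], 'moment': [0.0521, 0.0081, 0.0235], 'opening': 0.1263}
```

View pics/c5.png

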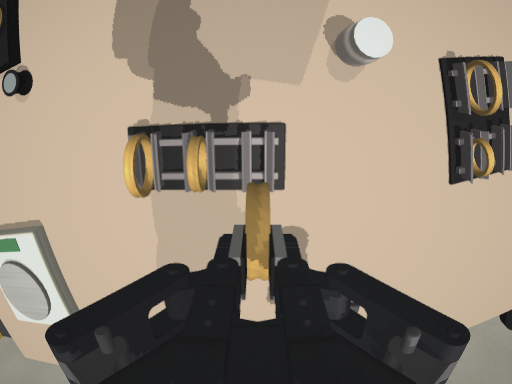

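View pics/s5.png

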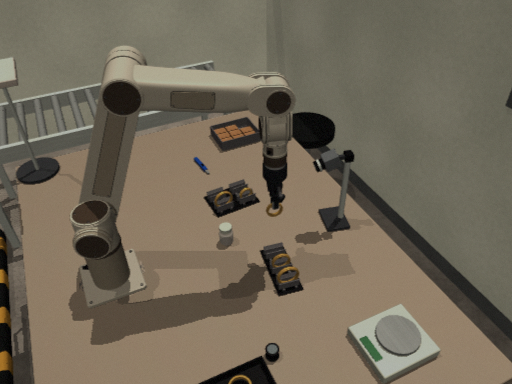

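The small bangle is lifted (held at (257,230) in the wrist view). Now look at the sorting rack.

```bash
python3 - <<'E'
from h import *
from plant import bot
p,R=tool(bot.observe())
plan(p,R,[.50,.20,.27],down([0,1]))
E
```

```text
offset [-0.0499, 0.4564, -0.1245] rotation [-0.1807, -0.0025, -0.0005] mm 356.7677344876637 deg 8.134207128193406
```

```bash
python3 -m crank '[{"offset":[-0.05,0.456,-0.124],"rotation":[-0.18,0,0],"gripper":-1},{"offset":[-0.05,0.456,-0.124],"rotation":[-0.18,0,0],"gripper":-1},{"offset":[-0.05,0.456,-0.124],"rotation":[-0.18,0,0],"gripper":-1},{"offset":[-0.05,0.456,-0.124],"rotation":[-0.18,0,0],"gripper":-1},{"offset":[-0.05,0.456,-0.124],"rotation":[-0.18,0,0],"gripper":-1},{"offset":[-0.05,0.456,-0.124],"rotation":[-0.18,0,0],"gripper":-1},{"offset":[-0.05,0.456,-0.124],"rotation":[-0.18,0,0],"gripper":-1},{"offset":[-0.05,0.456,-0.124],"rotation":[-0.18,0,0],"gripper":-1},{"offset":[-0.05,0.456,-0.124],"rotation":[-0.18,0,0],"gripper":-1}]'; python3 snap.py wrist c6
```

```text
time: 7.45
eef_pos: [0.5008, 0.1981, 0.2701]
tool_rot: [0.001, 1.573, -0.003]
force: [-0.2, 0.5, -0.9]
opening: 0.127
{'time': 7.45, 'joint_pos': [0.3768, 0.3079, 0.1958, 1.4607, -0.0003, 0.3792], 'eef_pos': [0.5008, 0.1981, 0.2701], 'tool_rot': [0.0011, 1.5726, -0.0027], 'force': [-0.1748, 0.5293, -0.9262], 'moment': [0.0086, -0.007, 0.0247], 'opening': 0.1269}
```

View pics/c6.png

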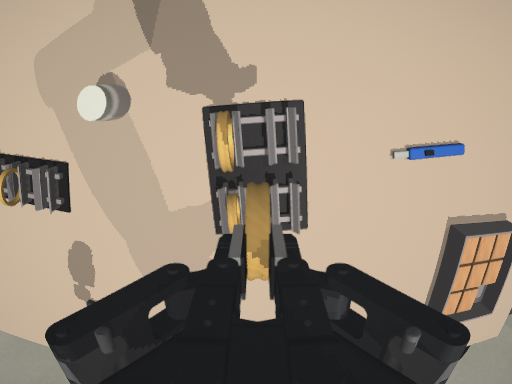

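The sorting rack shows at corners (204,107),(303,100),(307,228),(216,235). Residents sit on the left (large (225,140), small (232,210)), and the free slots on the right around (282,135) and (283,205).

```bash
python3 - <<'E'
from h import *
c=load("pics/c6.npz");p=c['p'].astype(int)
tab=(p[...,0]-p[...,2]>28)&(p[...,0]>95)&~gold(c['p'])  # table-coloured
nt=~tab
def line(pts): 
    W=onplane(c,pts,.006,True)[:,:2];vx,vy,x,y=cv2.fitLine((W*1000).astype(np.float32),cv2.DIST_HUBER,0,.01,.01).ravel();
    return np.array([vx,vy]),np.array([x,y])
L=[];Rr=[];T=[]
for r in range(118,224,2):
    row=nt[r]
    x=250
    i=230
    xs=np.nonzero(tab[r,:240])[0];L.append((xs.max()+.5,r))
    xs=np.nonzero(tab[r,296:])[0];Rr.append((296+xs.min()-.5,r))
for q in range(212,298,2):
    ys=np.nonzero(tab[:125,q])[0];T.append((q,ys.max()+.5))
for n,e in(("L",L),("R",Rr),("T",T)):
    v,o=line(e);print(n,v.round(4),o.round(1),"ang",np.degrees(np.arctan2(v[1],v[0])).round(2))
g=gold(c['p']);k,l,st,ce=cv2.connectedComponentsWithStats(g.astype(np.uint8))
for i in range(1,k):
    if st[i,4]>100:
        P,uv=cloud(c,l==i,True);zt=np.percentile(P[:,2],97);top=P[P[:,2]>zt-.012]
        print(st[i],zt.round(4),top.mean(0).round(4),((top.max(0)+top.min(0))/2).round(4))
P,uv=cloud(c,np.ones((384,512),bool),True)
s=(P[:,2]>.036)&(P[:,2]<.043)&(P[:,0]>.4)&(P[:,0]<.68)&(P[:,1]>.1)&(P[:,1]<.32)&~gold(c['p'])[uv[:,1],uv[:,0]]
Q=P[s];im=np.zeros((384,512),np.uint8);im[uv[s][:,1],uv[s][:,0]]=1
k,l,st,ce=cv2.connectedComponentsWithStats(im)
lab=l[uv[s][:,1],uv[s][:,0]]
for i in range(1,k):
    if st[i,4]>40: print("cheek",st[i],Q[lab==i].mean(0).round(4),((Q[lab==i].max(0)+Q[lab==i].min(0))/2).round(4))
E
```

```text
L [0.9959 0.09  ] [529.1 147.3] ang 5.16
R [0.9981 0.062 ] [537.6 267.7] ang 3.55
T [ 0.0766 -0.9971] [427.7 207.2] ang -85.61
[217 112  17  60 785] 0.0877 [0.4752 0.1594 0.0837] [0.4761 0.1594 0.0828]
[  0 168  20  38 253] 0.0764 [ 0.5328 -0.2173  0.0719] [ 0.5345 -0.2194  0.0719]
[ 245  183   26   97 2148] 0.2877 [0.4944 0.1982 0.2838] [0.4992 0.1982 0.2832]
[227 194  13  40 362] 0.0654 [0.5684 0.1651 0.0615] [0.5745 0.1651 0.0598]
cheek [266 109   7  56 228] [0.4721 0.2127 0.0389] [0.4728 0.2127 0.0388]
cheek [291 108   7  55 251] [0.47   0.2447 0.0387] [0.4707 0.2445 0.0388]
cheek [235 111  10  56 237] [0.4742 0.1752 0.0387] [0.4752 0.1751 0.0386]
cheek [210 113  10  56 248] [0.4765 0.1427 0.0388] [0.4773 0.1429 0.0389]
cheek [270 185   7  40 153] [0.564  0.2186 0.0387] [0.5643 0.2187 0.0384]
cheek [295 184   5  51 194] [0.5708 0.2513 0.0386] [0.5705 0.2515 0.0387]
cheek [242 187   5  32  80] [0.5552 0.18   0.0383] [0.561  0.18   0.0387]
cheek [217 188  10  47 197] [0.573  0.1489 0.0387] [0.5735 0.1488 0.0386]
```

```bash
python3 - <<'E'
from h import *
from plant import bot
p,R=tool(bot.observe())
plan(p,R,[.572,.235,.135],down([-.061,.998]))
E
```

```text
offset [0.1804, 0.0496, 0.0949] rotation [-0.0812, -0.0016, 0.0008] mm 157.34067704019904 deg 3.652778021431973
```

```bash
python3 -m crank '[{"offset":[0,0.05,0.095],"rotation":[-0.081,0,0],"gripper":-1},{"offset":[0.09,0.05,0.095],"rotation":[-0.081,0,0],"gripper":-1},{"offset":[0.18,0.05,0.095],"rotation":[-0.081,0,0],"gripper":-1},{"offset":[0.18,0.05,0.095],"rotation":[-0.081,0,0],"gripper":-1},{"offset":[0.18,0.05,0.095],"rotation":[-0.081,0,0],"gripper":-1},{"offset":[0.18,0.05,0.095],"rotation":[-0.081,0,0],"gripper":-1}]'; python3 snap.py wrist c7; python3 - <<'E'
from h import *
from plant import bot
p,R=tool(bot.observe())
plan(p,R,[.572,.235,.05],down([-.061,.998]))
c=load("pics/c7.npz")
P,uv=cloud(c,np.ones((384,512),bool),True)
G=gold(c['p'])[uv[:,1],uv[:,0]]
s=(P[:,2]>.036)&(P[:,2]<.043)&(P[:,0]>.4)&(P[:,0]<.68)&(P[:,1]>.1)&(P[:,1]<.32)&~G
Q=P[s];im=np.zeros((384,512),np.uint8);im[uv[s][:,1],uv[s][:,0]]=1
k,l,st,ce=cv2.connectedComponentsWithStats(im)
lab=l[uv[s][:,1],uv[s][:,0]]
for i in range(1,k):
    if st[i,4]>40: print("cheek",st[i],Q[lab==i].mean(0).round(4))
s=G&(P[:,2]>.1)&(P[:,2]<.16);Q=P[s];print("held",Q.min(0),Q.max(0),np.median(Q,0))
E
```

```text
time: 8.25
eef_pos: [0.5743, 0.2374, 0.1397]
tool_rot: [-0.047, 1.564, 0.051]
force: [0.4, 0.4, -0.2]
opening: 0.125
{'time': 8.25, 'joint_pos': [0.392, 0.525, 0.1851, 1.2247, 0.0, 0.3295], 'eef_pos': [0.5743, 0.2374, 0.1397], 'tool_rot': [-0.0473, 1.5644, 0.0508], 'force': [0.3506, 0.4396, -0.1903], 'moment': [0.0389, -0.0456, 0.0418], 'opening': 0.1247}
offset [0.1197, -0.0034, -0.004] rotation [0.0022, 0.0079, -0.0027] mm 89.87105723891709 deg 0.38755347810765906
cheek [231  21   9  86 577] [0.4727 0.2126 0.0389]
cheek [270  21   9  86 602] [0.4708 0.2452 0.0388]
cheek [186  24   8  86 485] [0.476  0.1758 0.0391]
cheek [232 141   9  82 525] [0.5712 0.2191 0.0387]
cheek [270 141   9  82 526] [0.569  0.2518 0.0387]
cheek [151 143  15  79 445] [0.5746 0.1492 0.0388]
cheek [188 142  11  81 452] [0.5739 0.1823 0.039 ]
held [0.54563868 0.23025635 0.12643942] [0.59452684 0.24379628 0.15973431] [0.56208194 0.2367065  0.15300911]
```

View pics/c7.png

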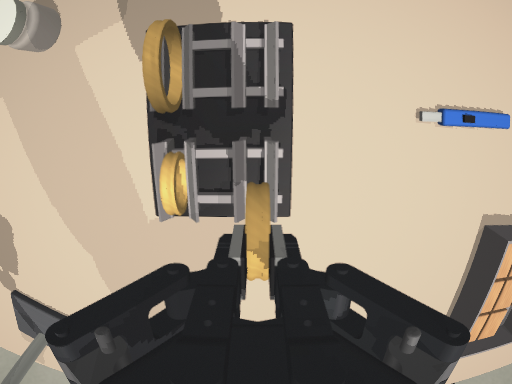

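```bash
python3 -m crank '[{"offset":[0.05,0,0],"rotation":[0,0,0],"gripper":-1},{"offset":[0.05,0,0],"rotation":[0,0,0],"gripper":-1},{"offset":[0.05,0,0],"rotation":[0,0,0],"gripper":-1}]'; python3 - <<'E'
from h import *
from plant import bot
p,R=tool(bot.observe())
plan(p,R,[.572,.2353,.05],down([-.061,.998]))
E
```

```text
time: 8.68
eef_pos: [0.5732, 0.2374, 0.1007]
tool_rot: [-0.049, 1.568, 0.05]
force: [0.5, 0.6, 0.7]
opening: 0.126
offset [0.0676, -0.0027, -0.0019] rotation [0.0026, 0.0035, -0.0012] mm 50.78633869167342 deg 0.2027055745336216
```

```bash
python3 -m crank '[{"offset":[0,-0.0028,-0.002],"rotation":[0,0,0],"gripper":-1},{"offset":[0.03,-0.0028,-0.002],"rotation":[0,0,0],"gripper":-1},{"offset":[0.05,-0.0028,-0.002],"rotation":[0,0,0],"gripper":-1},{"offset":[0.066,-0.0028,-0.002],"rotation":[0,0,0],"gripper":-1},{"offset":[0.066,-0.0028,-0.002],"rotation":[0,0,0],"gripper":-1},{"offset":[0.066,-0.0028,-0.002],"rotation":[0,0,0],"gripper":-1}]'; python3 snap.py wrist c8
```

```text
time: 9.43
eef_pos: [0.571, 0.2348, 0.0494]
tool_rot: [-0.049, 1.57, 0.05]
force: [0.4, 0.1, -0.7]
opening: 0.129
{'time': 9.425, 'joint_pos': [0.3901, 0.5973, 0.0575, 1.0308, 0.0001, 0.3271], 'eef_pos': [0.571, 0.2348, 0.0494], 'tool_rot': [-0.0494, 1.57, 0.0497], 'force': [0.3811, 0.0517, -0.7293], 'moment': [0.0051, -0.1235, 0.0366], 'opening': 0.1288}
```

View pics/c8.png

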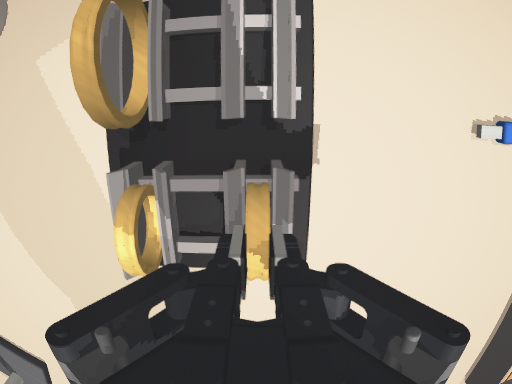

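The bangle is in the slot at (257,230). Release and retreat.

```bash
python3 -m crank '[{"offset":[0,0,0],"rotation":[0,0,0],"gripper":-0.4},{"offset":[0,0,0],"rotation":[0,0,0],"gripper":-0.2},{"offset":[0,0,0],"rotation":[0,0,0],"gripper":-0.2},{"offset":[0,0,0],"rotation":[0,0,0],"gripper":-0.2},{"offset":[-0.05,0,0],"rotation":[0,0,0],"gripper":-0.2},{"offset":[-0.12,0,0],"rotation":[0,0,0],"gripper":-0.2},{"offset":[-0.2,0,0],"rotation":[0,0,0],"gripper":-0.1},{"offset":[-0.25,0,0],"rotation":[0,0,0],"gripper":0}, {"offset":[-0.25,0,0],"rotation":[0,0,0],"gripper":0}]'; python3 snap.py wrist c9; python3 - <<'E'
from h import *
from plant import bot
c=load("pics/c9.npz")
g=gold(c['p']);k,l,st,ce=cv2.connectedComponentsWithStats(g.astype(np.uint8))
for i in range(1,k):
    if st[i,4]>100:
        P,uv=cloud(c,l==i,True);zt=np.percentile(P[:,2],97);top=P[P[:,2]>zt-.012]
        print(st[i],zt.round(4),top.mean(0).round(4),((top.max(0)+top.min(0))/2).round(4))
p,R=tool(bot.observe())
plan(p,R,[.525,-.290,.24],down([.1444,.9895]))
E
```

```text
time: 10.6
eef_pos: [0.5728, 0.2356, 0.2412]
tool_rot: [-0.047, 1.562, 0.052]
force: [-0.0, 0.2, 0.7]
opening: 0.501
{'time': 10.6, 'joint_pos': [0.3902, 0.4753, 0.3699, 1.4566, -0.0, 0.3271], 'eef_pos': [0.5728, 0.2356, 0.2412], 'tool_rot': [-0.0471, 1.562, 0.0519], 'force': [-0.01, 0.2086, 0.7072], 'moment': [-0.0163, -0.0349, 0.0091], 'opening': 0.5005}
[ 181   44   23   64 1136] 0.0877 [0.4767 0.1597 0.0837] [0.4759 0.1595 0.0825]
[190 139  16  44 604] 0.0658 [0.5736 0.1664 0.0614] [0.5754 0.1659 0.0605]
[252 138  10  45 440] 0.0659 [0.5698 0.2349 0.0619] [0.5713 0.2351 0.0604]
offset [-0.0034, -0.6948, -0.1062] rotation [0.2648, 0.0045, -0.0021] mm 527.1536152428932 deg 11.919475194470289
```

View pics/c9.png

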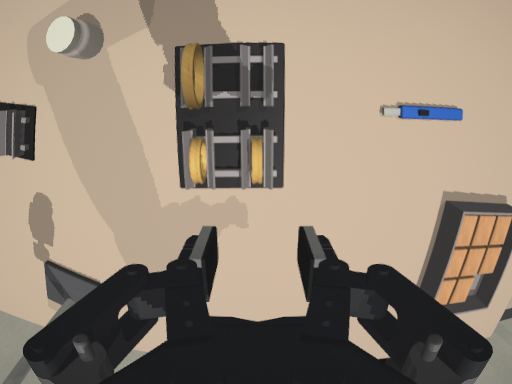

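The small bangle stands seated at (257,160), with its top at 65.9 mm matching the resident. Next I fetch the large one.

```bash
python3 -m crank '[{"offset":[-0.003,-0.695,-0.106],"rotation":[0.265,0,0],"gripper":0},{"offset":[-0.003,-0.695,-0.106],"rotation":[0.265,0,0],"gripper":0},{"offset":[-0.003,-0.695,-0.106],"rotation":[0.265,0,0],"gripper":0},{"offset":[-0.003,-0.695,-0.106],"rotation":[0.265,0,0],"gripper":0},{"offset":[-0.003,-0.695,-0.106],"rotation":[0.265,0,0],"gripper":0},{"offset":[-0.003,-0.695,-0.106],"rotation":[0.265,0,0],"gripper":0},{"offset":[-0.003,-0.695,-0.106],"rotation":[0.265,0,0],"gripper":0},{"offset":[-0.003,-0.695,-0.106],"rotation":[0.265,0,0],"gripper":0},{"offset":[-0.003,-0.695,-0.106],"rotation":[0.265,0,0],"gripper":0},{"offset":[-0.003,-0.695,-0.106],"rotation":[0.265,0,0],"gripper":0}]'; python3 -m crank '[{"offset":[0,0,0],"rotation":[0,0,0],"gripper":0},{"offset":[0,0,0],"rotation":[0,0,0],"gripper":0}]'; python3 snap.py wrist c10; python3 - <<'E'
from h import *
from plant import bot
c=load("pics/c10.npz")
g=gold(c['p']);k,l,st,ce=cv2.connectedComponentsWithStats(g.astype(np.uint8))
for i in range(1,k):
    if st[i,4]>100:
        P,uv=cloud(c,l==i,True);zt=np.percentile(P[:,2],97);top=P[P[:,2]>zt-.012]
        print(st[i],zt.round(4),top.mean(0).round(4),((top.max(0)+top.min(0))/2).round(4))
p,R=tool(bot.observe())
plan(p,R,[.526,-.290,.14],down([.1444,.9895]))
E
```

```text
time: 11.9
eef_pos: [0.5227, -0.2923, 0.236]
tool_rot: [0.119, 1.572, -0.116]
force: [0.0, 0.9, 0.1]
opening: 0.499
time: 12.15
eef_pos: [0.5244, -0.2891, 0.2383]
tool_rot: [0.113, 1.569, -0.112]
force: [0.1, 0.9, 0.7]
opening: 0.499
{'time': 12.15, 'joint_pos': [-0.5039, 0.4403, 0.3079, 1.4396, 0.0002, -0.3606], 'eef_pos': [0.5244, -0.2891, 0.2383], 'tool_rot': [0.113, 1.5688, -0.112], 'force': [0.0611, 0.8765, 0.733], 'moment': [0.0281, 0.0075, -0.0292], 'opening': 0.4993}
[   0    0   65   51 1581] 0.0313 [ 0.2497 -0.5983  0.0274] [ 0.2445 -0.5952  0.0259]
[250 134  12  66 698] 0.0879 [ 0.5227 -0.2904  0.0838] [ 0.5254 -0.2907  0.0827]
[308 139  19  55 805] 0.0772 [ 0.5331 -0.2222  0.073 ] [ 0.5353 -0.2221  0.0719]
[  0 320  14  39 293] -0.4939 [ 1.6247 -2.1957 -0.4906] [ 1.6209 -2.1959 -0.4854]
offset [0.1314, -0.001, 0.0022] rotation [0.0023, -0.0008, -0.0005] mm 98.57739964183227 deg 0.11220105832825016
```

View pics/c10.png

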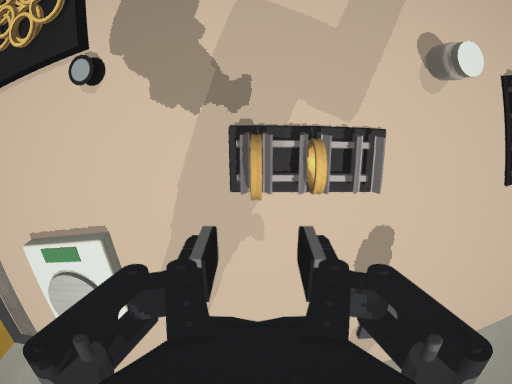

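The large bangle is centred at (257,167), between the fingers.

```bash
python3 -m crank '[{"offset":[0.07,-0.002,0.002],"rotation":[0,0,0],"gripper":0},{"offset":[0.14,-0.002,0.002],"rotation":[0,0,0],"gripper":0},{"offset":[0.19,-0.002,0.002],"rotation":[0,0,0],"gripper":0},{"offset":[0.224,-0.002,0.002],"rotation":[0,0,0],"gripper":0},{"offset":[0.224,-0.002,0.002],"rotation":[0,0,0],"gripper":0},{"offset":[0.224,-0.002,0.002],"rotation":[0,0,0],"gripper":0}]' 40
python3 -m crank '[{"offset":[0,0,0],"rotation":[0,0,0],"gripper":-1},{"offset":[0,0,0],"rotation":[0,0,0],"gripper":-1},{"offset":[0,0,0],"rotation":[0,0,0],"gripper":-1},{"offset":[0,0,0],"rotation":[0,0,0],"gripper":-1},{"offset":[0,0,0],"rotation":[0,0,0],"gripper":-1}]' 40
python3 -m crank '[{"offset":[-0.03,0,0],"rotation":[0,0,0],"gripper":-1},{"offset":[-0.08,0,0],"rotation":[0,0,0],"gripper":-1},{"offset":[-0.15,0,0],"rotation":[0,0,0],"gripper":-1},{"offset":[-0.2,0,0],"rotation":[0,0,0],"gripper":-1},{"offset":[-0.24,0,0],"rotation":[0,0,0],"gripper":-1},{"offset":[-0.24,0,0],"rotation":[0,0,0],"gripper":-1}]' 40; python3 snap.py wrist c11
 python3 - <<'E'
from h import *
from plant import bot
p,R=tool(bot.observe())
plan(p,R,[.4725,.2287,.24],down([-.061,.998]))
E
```

```text
time: 12.95
eef_pos: [0.5267, -0.292, 0.0722]
tool_rot: [0.112, 1.566, -0.114]
force: [-0.3, 0.6, 1.1]
opening: 0.496
time: 13.58
eef_pos: [0.5266, -0.2927, 0.0722]
tool_rot: [0.113, 1.565, -0.115]
force: [0.6, 0.3, 6.6]
opening: 0.125
time: 14.32
eef_pos: [0.5267, -0.2929, 0.2535]
tool_rot: [0.112, 1.563, -0.116]
force: [0.8, -0.4, -1.3]
opening: 0.124
{'time': 14.325, 'joint_pos': [-0.5075, 0.4399, 0.3463, 1.4718, -0.0001, -0.3623], 'eef_pos': [0.5267, -0.2929, 0.2535], 'tool_rot': [0.1121, 1.563, -0.1158], 'force': [0.7916, -0.3807, -1.3199], 'moment': [0.0004, -0.0114, -0.0601], 'opening': 0.124}
offset [0.0144, 0.6772, -0.171] rotation [-0.2626, 0.0018, 0.001] mm 523.9777018689731 deg 11.81613726437136
```

View pics/c11.png

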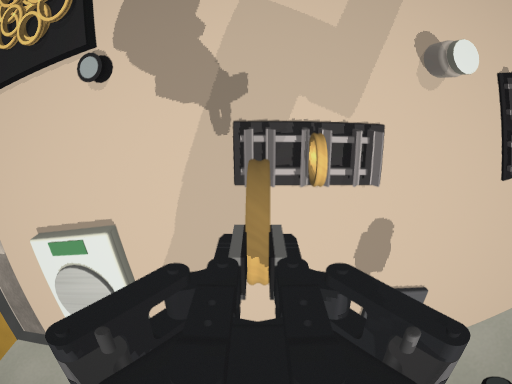

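The large bangle is lifted (258,215) and the middle one remains at (318,158). Carry it over.

```bash
python3 -m crank '[{"offset":[0,0.677,-0.171],"rotation":[-0.263,0,0],"gripper":-1},{"offset":[0,0.677,-0.171],"rotation":[-0.263,0,0],"gripper":-1},{"offset":[0,0.677,-0.171],"rotation":[-0.263,0,0],"gripper":-1},{"offset":[0,0.677,-0.171],"rotation":[-0.263,0,0],"gripper":-1},{"offset":[0,0.677,-0.171],"rotation":[-0.263,0,0],"gripper":-1},{"offset":[0,0.677,-0.171],"rotation":[-0.263,0,0],"gripper":-1},{"offset":[0,0.677,-0.171],"rotation":[-0.263,0,0],"gripper":-1},{"offset":[0,0.677,-0.171],"rotation":[-0.263,0,0],"gripper":-1},{"offset":[0,0.677,-0.171],"rotation":[-0.263,0,0],"gripper":-1},{"offset":[0,0.677,-0.171],"rotation":[-0.263,0,0],"gripper":-1}]'; python3 -m crank '[{"offset":[0.08,0,0],"rotation":[0,0,0],"gripper":-1},{"offset":[0.1,0,0],"rotation":[0,0,0],"gripper":-1},{"offset":[0.1,0,0],"rotation":[0,0,0],"gripper":-1},{"offset":[0.1,0,0],"rotation":[0,0,0],"gripper":-1}]'
python3 snap.py wrist c12;  python3 - <<'E'
from h import *
from plant import bot
p,R=tool(bot.observe())
plan(p,R,[.4725,.2287,.072],down([-.061,.998]))
c=load("pics/c12.npz")
P,uv=cloud(c,np.ones((384,512),bool),True)
G=gold(c['p'])[uv[:,1],uv[:,0]]
s=(P[:,2]>.036)&(P[:,2]<.043)&(P[:,0]>.4)&(P[:,0]<.68)&(P[:,1]>.1)&(P[:,1]<.32)&~G
Q=P[s];im=np.zeros((384,512),np.uint8);im[uv[s][:,1],uv[s][:,0]]=1
k,l,st,ce=cv2.connectedComponentsWithStats(im)
lab=l[uv[s][:,1],uv[s][:,0]]
for i in range(1,k):
    if st[i,4]>40: print("cheek",st[i],Q[lab==i].mean(0).round(4))
s=G&(P[:,2]>.11)&(P[:,2]<.21);Q=P[s];print("held",Q.min(0),Q.max(0),np.median(Q,0))
E
```

```text
time: 15.62
eef_pos: [0.4706, 0.2301, 0.2484]
tool_rot: [-0.053, 1.574, 0.05]
force: [0.6, -0.5, 0.0]
opening: 0.125
time: 16.12
eef_pos: [0.4735, 0.2288, 0.1776]
tool_rot: [-0.047, 1.567, 0.048]
force: [1.2, -0.2, -0.5]
opening: 0.126
{'time': 16.125, 'joint_pos': [0.4502, 0.3179, -0.0322, 1.2176, -0.0001, 0.3896], 'eef_pos': [0.4735, 0.2288, 0.1776], 'tool_rot': [-0.0466, 1.5674, 0.0485], 'force': [1.2035, -0.2302, -0.4827], 'moment': [-0.0202, -0.0097, 0.0294], 'opening': 0.1258}
offset [0.1412, -0.0005, -0.002] rotation [-0.0004, 0.0046, -0.0018] mm 105.87552441675248 deg 0.22003338260015504
cheek [271 137   7  72 390] [0.469  0.2453 0.0387]
cheek [167 139   6  23  83] [0.4488 0.1404 0.039 ]
cheek [199 138   9  71 340] [0.474  0.1754 0.0389]
cheek [238 138   7  71 393] [0.4716 0.2125 0.0388]
cheek [175 232   9  32 165] [0.5601 0.1483 0.0386]
cheek [206 232   6  32 137] [0.5553 0.1808 0.0386]
held [0.43428875 0.22144729 0.15215596] [0.50372575 0.23602545 0.1998942 ] [0.45769403 0.22808767 0.18784718]
```

View pics/c12.png

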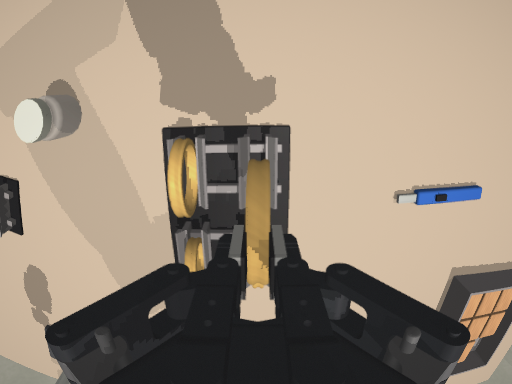

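```bash
python3 -m crank '[{"offset":[0.06,0,-0.002],"rotation":[0,0,0],"gripper":-1},{"offset":[0.1,0,-0.002],"rotation":[0,0,0],"gripper":-1},{"offset":[0.12,0,-0.002],"rotation":[0,0,0],"gripper":-1},{"offset":[0.138,0,-0.002],"rotation":[0,0,0],"gripper":-1},{"offset":[0.138,0,-0.002],"rotation":[0,0,0],"gripper":-1},{"offset":[0.138,0,-0.002],"rotation":[0,0,0],"gripper":-1}]'; python3 snap.py wrist c13
```

```text
time: 16.92
eef_pos: [0.4713, 0.229, 0.0732]
tool_rot: [-0.048, 1.569, 0.049]
force: [-0.6, -0.5, 0.3]
opening: 0.121
{'time': 16.925, 'joint_pos': [0.4523, 0.4092, -0.1932, 0.9668, 0.0001, 0.3908], 'eef_pos': [0.4713, 0.229, 0.0732], 'tool_rot': [-0.0477, 1.5688, 0.0489], 'force': [-0.6006, -0.458, 0.3415], 'moment': [0.0595, -0.0936, 0.0061], 'opening': 0.1209}
```

View pics/c13.png

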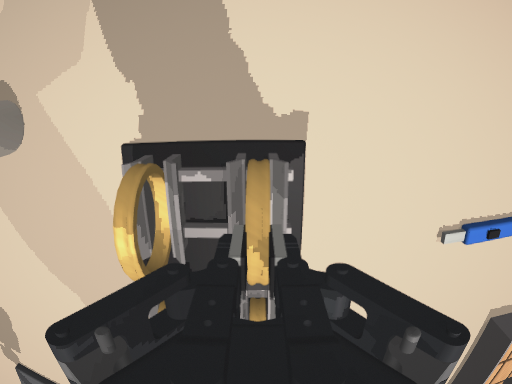

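The large bangle is in its slot at (257,215). Release and retreat.

```bash
python3 -m crank '[{"offset":[0,0,0],"rotation":[0,0,0],"gripper":-0.4},{"offset":[0,0,0],"rotation":[0,0,0],"gripper":-0.2},{"offset":[0,0,0],"rotation":[0,0,0],"gripper":-0.2},{"offset":[0,0,0],"rotation":[0,0,0],"gripper":-0.2},{"offset":[-0.05,0,0],"rotation":[0,0,0],"gripper":-0.2},{"offset":[-0.12,0,0],"rotation":[0,0,0],"gripper":-0.2},{"offset":[-0.2,0,0],"rotation":[0,0,0],"gripper":-0.1},{"offset":[-0.25,0,0.06],"rotation":[0,0,0],"gripper":0}, {"offset":[-0.25,0,0.06],"rotation":[0,0,0],"gripper":0}]'; python3 snap.py wrist c14; python3 - <<'E'
from h import *
from plant import bot
c=load("pics/c14.npz")
g=gold(c['p']);k,l,st,ce=cv2.connectedComponentsWithStats(g.astype(np.uint8))
for i in range(1,k):
    if st[i,4]>100:
        P,uv=cloud(c,l==i,True);zt=np.percentile(P[:,2],97);top=P[P[:,2]>zt-.012]
        print(st[i],zt.round(4),top.mean(0).round(4),((top.max(0)+top.min(0))/2).round(4))
p,R=tool(bot.observe())
plan(p,R,[.536,-.222,.24],down([.1444,.9895]))
E
```

```text
time: 18.1
eef_pos: [0.5197, 0.2325, 0.2635]
tool_rot: [-0.045, 1.561, 0.05]
force: [0.1, 0.4, -0.5]
opening: 0.501
{'time': 18.1, 'joint_pos': [0.4208, 0.3635, 0.2577, 1.4554, -0.0002, 0.3605], 'eef_pos': [0.5197, 0.2325, 0.2635], 'tool_rot': [-0.0446, 1.5614, 0.05], 'force': [0.091, 0.4361, -0.5291], 'moment': [0.0209, 0.0326, 0.0301], 'opening': 0.5007}
[253  89  10  61 594] 0.0881 [0.4707 0.2302 0.0838] [0.4716 0.2303 0.0829]
[187  90  20  61 949] 0.0877 [0.4749 0.1597 0.0837] [0.4753 0.1595 0.0825]
[196 177  15  39 485] 0.0656 [0.5718 0.1657 0.0618] [0.5739 0.1654 0.0603]
[252 177  10  40 371] 0.0656 [0.567  0.2348 0.0618] [0.5692 0.235  0.0599]
offset [0.027, -0.6054, -0.0114] rotation [0.2618, 0.0032, -0.0017] mm 454.56970865437563 deg 11.78003438456178
```

View pics/c14.png

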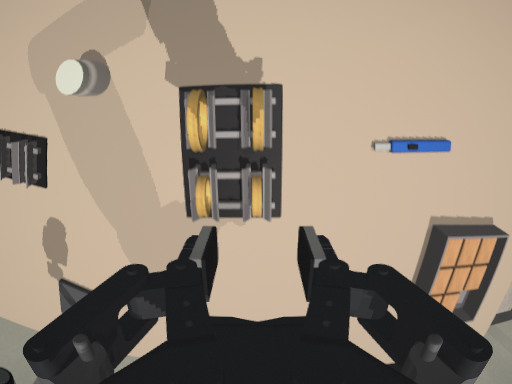

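All four sorted bangles stand seated (tops 88/65.6 mm) at (258,120), (197,120), (203,196), (256,197). Before taking the middle one I'll look at the inspection lens with the wrist camera from the front.

```bash
cat >> h.py <<'E'
def pitched(a,yaw=0):
    ca,sa=np.cos(a),np.sin(a);B=np.array([[sa,0,ca],[0,1,0],[-ca,0,sa]]);return Ro.from_euler('z',yaw).as_matrix()@B
E
python3 - <<'E'
from h import *
from plant import bot
p,R=tool(bot.observe())
plan(p,R,[.48,-.08,.33],pitched(np.radians(40)))
E
```

```text
offset [-0.093, -0.4117, -0.0741] rotation [0.0736, -0.8853, -0.0284] mm 321.42374355235154 deg 39.994232180903666
```

```bash
python3 -m crank '[{"offset":[-0.093,-0.412,-0.074],"rotation":[0.074,-0.885,-0.028],"gripper":1},{"offset":[-0.093,-0.412,-0.074],"rotation":[0.074,-0.885,-0.028],"gripper":1},{"offset":[-0.093,-0.412,-0.074],"rotation":[0.074,-0.885,-0.028],"gripper":1},{"offset":[-0.093,-0.412,-0.074],"rotation":[0.074,-0.885,-0.028],"gripper":1},{"offset":[-0.093,-0.412,-0.074],"rotation":[0.074,-0.885,-0.028],"gripper":1},{"offset":[-0.093,-0.412,-0.074],"rotation":[0.074,-0.885,-0.028],"gripper":1},{"offset":[-0.093,-0.412,-0.074],"rotation":[0.074,-0.885,-0.028],"gripper":1},{"offset":[-0.093,-0.412,-0.074],"rotation":[0.074,-0.885,-0.028],"gripper":1},{"offset":[-0.093,-0.412,-0.074],"rotation":[0.074,-0.885,-0.028],"gripper":1}]'; python3 snap.py wrist c15; python3 - <<'E'
from h import *
from plant import bot
p,R=tool(bot.observe())
plan(p,R,[.48,-.08,.33],pitched(np.radians(65)))
E
```

```text
time: 19.27
eef_pos: [0.4793, -0.0783, 0.3286]
tool_rot: [-0.002, 0.877, 0.004]
force: [-0.9, 0.1, -0.5]
opening: 0.998
{'time': 19.275, 'joint_pos': [-0.2705, -0.315, -0.5115, 0.6993, 0.1744, -0.2139], 'eef_pos': [0.4793, -0.0783, 0.3286], 'tool_rot': [-0.0023, 0.8771, 0.0043], 'force': [-0.9008, 0.1065, -0.5389], 'moment': [0.0095, 0.5914, -0.0174], 'opening': 0.9982}
offset [-0.0007, -0.0021, 0.0016] rotation [0.0039, -0.5608, -0.0042] mm 2.052648032252316 deg 25.23621741093748
```

View pics/c15.png

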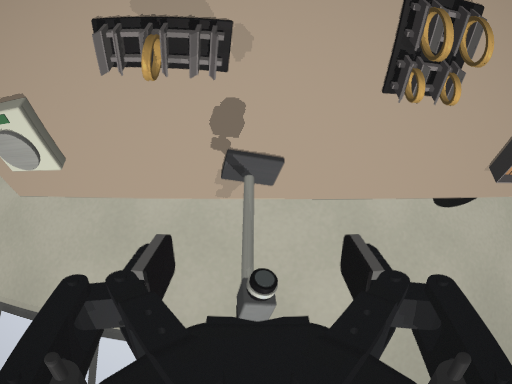

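The inspection head is seen upside down: lens at (263,282), column (250,225), foot (252,167). Pitch up further for a clearer view.

```bash
python3 -m crank '[{"offset":[0,0,0],"rotation":[0,-0.56,0],"gripper":1},{"offset":[0,0,0],"rotation":[0,-0.56,0],"gripper":1},{"offset":[0,0,0],"rotation":[0,-0.56,0],"gripper":1},{"offset":[0,0,0],"rotation":[0,-0.56,0],"gripper":1},{"offset":[0,0,0],"rotation":[0,-0.56,0],"gripper":1}]'; python3 snap.py wrist c16
python3 - <<'E'
from h import *
c=load("pics/c16.npz");P,uv=cloud(c,np.ones((384,512),bool),True)
s=(P[:,2]>.22)&(P[:,2]<.36)&(P[:,0]>.66)&(P[:,0]<.95)&(P[:,1]>-.2)&(P[:,1]<.05)
Q=P[s];U=uv[s];print(s.sum(),Q.min(0),Q.max(0),U.min(0),U.max(0))
a=U.min(0)-10;b=U.max(0)+10
cv2.imwrite("pics/c16z.png",cv2.resize(c['p'][a[1]:b[1],a[0]:b[0],::-1],None,fx=5,fy=5,interpolation=cv2.INTER_CUBIC));print(a)
np.save("pics/c16q.npy",np.c_[Q,U])
E
```

```text
time: 19.95
eef_pos: [0.4802, -0.08, 0.3311]
tool_rot: [-0.002, 0.435, 0.002]
force: [0.6, 0.3, 0.5]
opening: 1.0
{'time': 19.95, 'joint_pos': [-0.3739, -0.4604, -0.9538, -0.0301, 0.3388, -0.1662], 'eef_pos': [0.4802, -0.08, 0.3311], 'tool_rot': [-0.002, 0.4351, 0.0017], 'force': [0.6153, 0.2689, 0.4848], 'moment': [-0.0065, 0.8638, -0.0208], 'opening': 0.9999}
1822 [ 0.73595971 -0.11293397  0.22028301] [ 0.86439269 -0.04911722  0.3244205 ] [239 173] [278 230]
[229 163]
```

View pics/c16.png

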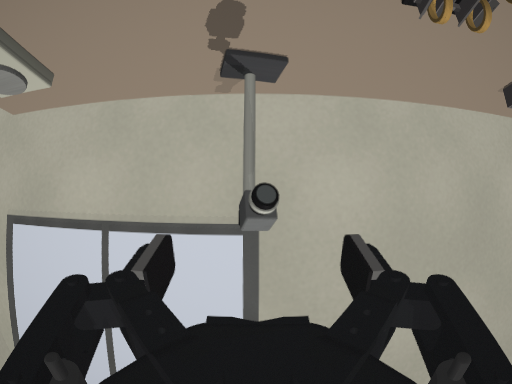

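View pics/c16z.png

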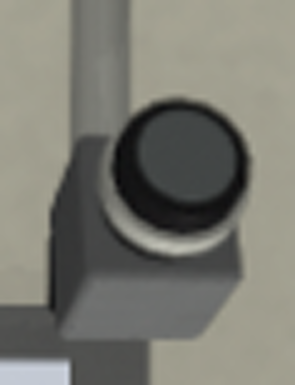

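```bash
python3 - <<'E'
from h import *
c=load("pics/c16.npz");P,uv=cloud(c,np.ones((384,512),bool),True)
X=P.reshape(-1,3)
im=np.full((384,512,3),np.nan);im[uv[:,1],uv[:,0]]=P
print("x world *1000 on grid")
for r in range(180,216,2): print(r,[int(im[r,q,0]*1000) if np.isfinite(im[r,q,0]) else -1 for q in range(248,284,2)])
print("grey")
g=c['p'].max(2)
for r in range(180,216,2): print(r,[int(g[r,q]) for q in range(248,284,2)])
E
```

```text
x world *1000 on grid
180 [849, 850, 849, 853, 1644, 1645, 1642, 1640, 1647, 1644, 1645, 1646, 1640, 1642, 1647, 1650, 1644, 1643]
182 [848, 849, 851, 854, 1641, 1647, 1648, 750, 750, 751, 1645, 1647, 1646, 1643, 1642, 1645, 1641, 1642]
184 [850, 850, 851, 854, 1642, 748, 747, 748, 750, 748, 751, 751, 1644, 1643, 1649, 1639, 1643, 1638]
186 [850, 848, 852, 855, 743, 745, 746, 746, 747, 746, 748, 750, 751, 751, 1642, 1641, 1647, 1645]
188 [848, 848, 756, 745, 743, 742, 743, 745, 745, 747, 747, 747, 748, 749, 751, 1645, 1645, 1645]
190 [776, 776, 754, 742, 742, 741, 742, 744, 745, 746, 746, 747, 746, 748, 751, 1642, 1643, 1646]
192 [774, 752, 745, 742, 740, 741, 740, 742, -1, 743, 745, 747, 747, 748, 749, 749, 1641, 1646]
194 [771, 751, 743, 739, 741, 739, 738, 741, 740, 743, 743, 744, 743, 745, 747, 750, 1643, 1639]
196 [773, 750, 744, 739, 736, 738, 740, 740, 740, 741, 742, 742, 744, 743, 748, 747, 1647, 1645]
198 [771, 749, 746, 737, 737, 739, 738, 739, 741, 740, 740, 741, 744, 742, 745, 746, 1646, 1646]
200 [772, 748, 747, 743, 739, 737, 737, 738, 739, 739, 740, 740, 741, 741, 744,
[... 1528 characters left out ...]
0, 70, 66, 18, 73, 160, 160]
200 [81, 111, 47, 20, 21, 21, 57, 70, 70, 70, 70, 70, 69, 41, 21, 93, 161, 161]
202 [70, 109, 101, 21, 22, 21, 20, 35, 61, 72, 71, 61, 35, 20, 45, 128, 161, 161]
204 [66, 116, 122, 74, 23, 23, 23, 20, 17, 22, 21, 20, 19, 23, 101, 149, 160, 161]
206 [69, 66, 139, 123, 64, 23, 26, 27, 30, 34, 31, 27, 26, 72, 128, 160, 162, 161]
208 [70, 53, 104, 153, 133, 102, 41, 25, 30, 31, 28, 36, 97, 118, 119, 160, 161, 161]
210 [70, 70, 38, 103, 165, 165, 141, 116, 105, 107, 108, 126, 154, 95, 106, 160, 161, 162]
212 [70, 70, 69, 46, 62, 138, 178, 184, 186, 184, 181, 147, 84, 70, 94, 160, 161, 161]
214 [69, 70, 70, 70, 64, 46, 45, 65, 83, 76, 77, 70, 70, 69, 83, 160, 160, 160]
```

```bash
python3 - <<'E'
from h import *
c=load("pics/c16.npz");P,uv=cloud(c,np.ones((384,512),bool),True)
im=np.full((384,512,3),np.nan);im[uv[:,1],uv[:,0]]=P
g=c['p'].max(2)
m=np.zeros((384,512),np.uint8);m[184:205,254:278]=((g>50)&(g<78))[184:205,254:278]
n,l,st,ce=cv2.connectedComponentsWithStats(m);i=1+np.argmax(st[1:,4]);m=(l==i).astype(np.uint8)
print(st[i],ce[i])
def pl(mask):
    Q=im[mask>0];Q=Q[np.isfinite(Q[:,0])&(Q[:,0]<.8)]
    for _ in range(4):
        A=np.c_[np.ones(len(Q)),Q[:,1:]];w=np.linalg.lstsq(A,Q[:,0],rcond=None)[0];e=Q[:,0]-A@w;Q=Q[abs(e)<2.5*e.std()]
    n=np.array([-1,w[1],w[2]]);n/=np.linalg.norm(n);return n,Q,e.std(),w
n,Q,e,w=pl(cv2.erode(m,np.ones((3,3),np.uint8)))
print("glass n",n,"tilt down",np.arcsin(-n[2]),"yaw",np.arctan2(-n[1],-n[0]),len(Q),e,Q.mean(0))
# contour centre on the plane
ct=max(cv2.findContours(m,cv2.RETR_EXTERNAL,cv2.CHAIN_APPROX_NONE)[0],key=len)[:,0]
el=cv2.fitEllipse(ct.astype(np.float32));print("ell",el)
o,d=rays(c,[el[0]],True);q0=Q.mean(0);print("centre",o+d[0]*((q0-o)@n)/(d[0]@n))
# whole dark front
# box & column
s=(P[:,2]>.15)&(P[:,2]<.26)&(P[:,0]>.8)&(P[:,0]<.9)&(P[:,1]>-.15)&(P[:,1]<-.05);print("column",P[s].mean(0),P[s].min(0),P[s].max(0))
# foot from c15,c2,c16
for f,roi in (("c15",(140,192,215,290)),("c2",(155,245,395,475)),("c16",(45,85,215,292))):
    c=load(f"pics/{f}.npz");r0,r1,c0,c1=roi;p=c['p'].astype(int)
    k=np.zeros((384,512),np.uint8);k[r0:r1,c0:c1]=((p.max(2)-p.min(2)<25)&(p.max(2)<100))[r0:r1,c0:c1]
    nn,l,st,_=cv2.connectedComponentsWithStats(k);i=1+np.argmax(st[1:,4])
    PP,u=cloud(c,l==i,True);PP=PP[(PP[:,2]<.03)];print(f,"z",np.median(PP[:,2]),cv2.minAreaRect((PP[:,:2]*1000).astype(np.float32)),PP[:,:2].mean(0))
E
```

```text
[257 185  19  18 274] [265.86861314 193.62773723]
glass n [-0.91016864  0.2151644  -0.35397363] tilt down 0.36181641590578095 yaw -0.23213883027920793 200 0.0007231185126113395 [ 0.74316802 -0.06747274  0.27253569]
ell ((265.8727722167969, 193.6184539794922), (16.587879180908203, 19.099021911621094), 120.13339233398438)
centre [ 0.74314125 -0.06748836  0.27259504]
column [ 0.85160502 -0.0955733   0.20203882] [ 0.84698305 -0.10631789  0.15047815] [ 0.86146073 -0.08567995  0.2549836 ]
c15 z 0.013164798702517161 ((834.1036376953125, -90.94145965576172), (119.00785064697266, 91.70562744140625), 75.90040588378906) [ 0.82371106 -0.09033317]
c2 z 0.01385016099566394 ((836.1893920898438, -87.42387390136719), (126.9752426147461, 91.82559967041016), 76.14041137695312) [ 0.82649596 -0.09126013]
c16 z 0.0134358752356665 ((841.81298828125, -98.5280990600586), (147.2116241455078, 122.79150390625), 76.41136932373047) [ 0.8202652  -0.09263427]
```

```bash
python3 - <<'E'
from h import *
yaw=-.243;Rz=Ro.from_euler('z',-yaw).as_matrix();L=np.array([.7431,-.0675,.2726])
def planefit(Q):
    for _ in range(4):
        m=Q.mean(0);u,s,v=np.linalg.svd(Q-m,full_matrices=False);e=(Q-m)@v[2];Q=Q[abs(e)<2.2*e.std()+1e-6]
    return v[2]*np.sign(v[2][2]),m,e.std(),len(Q)
for f,fish in(("c15",1),("c16",1),("a_scene",0),("a_side",0)):
    c=load(f"pics/{f}.npz");P,uv=cloud(c,np.ones((384,512),bool),fish)
    s=(P[:,2]>.22)&(P[:,2]<.36)&(P[:,0]>.7)&(P[:,0]<.95)&(P[:,1]>-.2)&(P[:,1]<.05)
    Q=(P[s]-L)@Rz.T;col=c['p'][uv[s][:,1],uv[s][:,0]].astype(int)
    # local: x back along camera, y left
    # top surface profile: in bins of x, max z
    print(f,len(Q))
    for x in np.arange(0,.16,.01):
        k=(Q[:,0]>=x)&(Q[:,0]<x+.01)
        if k.sum()>4: print("  x%.3f n%d y[%.3f %.3f] z[%.3f %.3f]"%(x,k.sum(),*np.percentile(Q[k,1],[3,97]),*np.percentile(Q[k,2],[3,97])))
E
```

```text
c15 1882
  x0.000 n419 y[-0.019 0.018] z[-0.016 0.025]
  x0.010 n96 y[-0.022 0.021] z[-0.004 0.027]
  x0.020 n335 y[-0.023 0.023] z[0.017 0.036]
  x0.030 n213 y[-0.025 0.022] z[-0.007 0.041]
  x0.040 n149 y[-0.025 0.022] z[-0.005 0.044]
  x0.050 n136 y[-0.024 0.021] z[0.007 0.048]
  x0.060 n114 y[-0.024 0.020] z[0.008 0.051]
  x0.070 n28 y[-0.025 -0.024] z[0.007 0.046]
  x0.100 n24 y[-0.005 0.004] z[-0.052 -0.033]
  x0.110 n86 y[-0.011 0.011] z[-0.052 -0.033]
  x0.120 n14 y[-0.017 -0.010] z[-0.052 0.038]
  x0.130 n5 y[-0.016 -0.016] z[0.016 0.023]
c16 1822
  x0.000 n417 y[-0.018 0.018] z[-0.016 0.025]
  x0.010 n70 y[-0.022 0.011] z[-0.010 0.027]
  x0.020 n316 y[-0.023 0.024] z[0.016 0.037]
  x0.030 n178 y[-0.024 0.020] z[-0.008 0.040]
  x0.040 n118 y[-0.024 0.021] z[-0.008 0.044]
  x0.050 n99 y[-0.024 0.022] z[0.003 0.048]
  x0.060 n108 y[-0.024 0.021] z[0.005 0.052]
  x0.070 n33 y[-0.024 0.012] z[0.006 0.052]
  x0.080 n7 y[-0.024 -0.024] z[0.009 0.023]
  x0.100 n48 y[-0.004 0.006] z[-0.051 -0.022]
  x0.110 n139 y[-0.010 0.009] z[-0.051 -0.022]
  x0.120 n21 y[-0.016 -0.009] z[-0.050 
[... 582 characters left out ...]
020] z[-0.049 0.042]
  x0.130 n54 y[-0.010 0.022] z[-0.038 0.042]
a_side 646
  x0.000 n37 y[-0.024 0.006] z[-0.008 0.027]
  x0.010 n33 y[-0.024 0.002] z[-0.006 0.029]
  x0.020 n56 y[-0.028 0.017] z[-0.000 0.037]
  x0.030 n60 y[-0.029 0.020] z[-0.002 0.042]
  x0.040 n61 y[-0.031 0.016] z[-0.005 0.046]
  x0.050 n56 y[-0.031 0.017] z[-0.003 0.049]
  x0.060 n63 y[-0.030 0.018] z[0.003 0.052]
  x0.070 n27 y[-0.029 0.002] z[0.003 0.049]
  x0.080 n16 y[-0.028 0.002] z[0.010 0.033]
  x0.090 n15 y[-0.011 0.002] z[0.021 0.036]
  x0.100 n68 y[-0.019 0.009] z[-0.045 0.042]
  x0.110 n71 y[-0.021 0.008] z[-0.050 0.044]
  x0.120 n49 y[-0.021 0.011] z[-0.046 0.044]
  x0.130 n9 y[-0.019 0.010] z[0.012 0.039]
```

Lens centre ≈ (0.743,−0.0675,0.2726). Glass plane, head-top slope (≈0.355 rad) and foot rectangle (yaw −0.244) agree on the axis. Return to the middle bangle.

```bash
python3 - <<'E'
from h import *
from plant import bot
p,R=tool(bot.observe())
plan(p,R,[.50,-.15,.30],pitched(np.radians(22)))
plan(np.array([.50,-.15,.30]),pitched(np.radians(22)),[.5355,-.222,.24],down([.1444,.9895]))
E
```

```text
offset [0.0413, -0.093, -0.0279] rotation [0.0035, 0.9586, 0.0001] mm 79.11448557575156 deg 43.1394585531251
offset [0.0919, -0.096, 0.0139] rotation [0.1822, 0.488, -0.0354] mm 100.22100578222114 deg 23.49649842980446
```

```bash
python3 -m crank '[{"offset":[0.041,-0.093,-0.028],"rotation":[0,0.959,0],"gripper":1},{"offset":[0.041,-0.093,-0.028],"rotation":[0,0.959,0],"gripper":1},{"offset":[0.041,-0.093,-0.028],"rotation":[0,0.959,0],"gripper":0},{"offset":[0.041,-0.093,-0.028],"rotation":[0,0.959,0],"gripper":0},{"offset":[0.041,-0.093,-0.028],"rotation":[0,0.959,0],"gripper":0},{"offset":[0.041,-0.093,-0.028],"rotation":[0,0.959,0],"gripper":0}]'
python3 -m crank '[{"offset":[0.092,-0.096,0.014],"rotation":[0.182,0.488,-0.035],"gripper":0},{"offset":[0.092,-0.096,0.014],"rotation":[0.182,0.488,-0.035],"gripper":0},{"offset":[0.092,-0.096,0.014],"rotation":[0.182,0.488,-0.035],"gripper":0},{"offset":[0.092,-0.096,0.014],"rotation":[0.182,0.488,-0.035],"gripper":0},{"offset":[0.092,-0.096,0.014],"rotation":[0.182,0.488,-0.035],"gripper":0},{"offset":[0.092,-0.096,0.014],"rotation":[0.182,0.488,-0.035],"gripper":0}]'; python3 snap.py wrist c17;  python3 - <<'E'
from h import *
from plant import bot
c=load("pics/c17.npz")
g=gold(c['p']);k,l,st,ce=cv2.connectedComponentsWithStats(g.astype(np.uint8))
for i in range(1,k):
    if st[i,4]>100:
        P,uv=cloud(c,l==i,True);zt=np.percentile(P[:,2],97);top=P[P[:,2]>zt-.012]
        print(st[i],zt.round(4),top.mean(0).round(4),((top.max(0)+top.min(0))/2).round(4))
p,R=tool(bot.observe())
plan(p,R,[.5365,-.222,.063],down([.1444,.9895]))
E
```

```text
time: 20.75
eef_pos: [0.4988, -0.1499, 0.2973]
tool_rot: [-0.002, 1.187, 0.001]
force: [-1.1, 0.1, -1.2]
opening: 0.501
time: 21.5
eef_pos: [0.533, -0.222, 0.24]
tool_rot: [0.112, 1.565, -0.115]
force: [0.3, -0.3, 0.3]
opening: 0.499
{'time': 21.5, 'joint_pos': [-0.3941, 0.3915, 0.2383, 1.4147, -0.0011, -0.2499], 'eef_pos': [0.533, -0.222, 0.24], 'tool_rot': [0.1117, 1.5654, -0.1147], 'force': [0.2869, -0.3113, 0.3125], 'moment': [0.0284, -0.0453, 0.0197], 'opening': 0.4992}
[  0   0  33  55 822] 0.0315 [ 0.2459 -0.5639  0.027 ] [ 0.2428 -0.563   0.026 ]
[253 138  11  56 560] 0.0775 [ 0.5323 -0.2214  0.0734] [ 0.535  -0.2215  0.0723]
[  0 325  10  25 129] -0.5471 [ 1.6289 -2.1957 -0.5459] [ 1.6252 -2.1966 -0.545 ]
offset [0.2359, 0.0011, 0.0039] rotation [0.001, 0.0029, 0.0022] mm 176.92888126675666 deg 0.1720874159394227
```

View pics/c17.png

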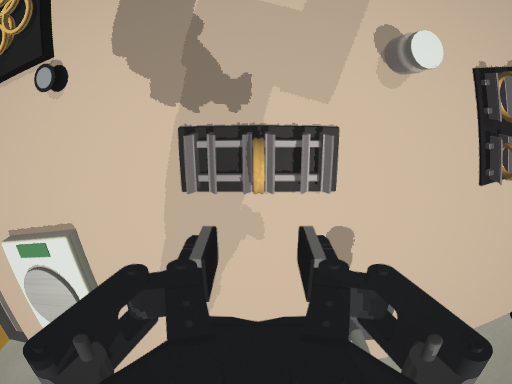

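The middle bangle is at (258,165), centred between the fingers. Descend to 14 mm below its top, grip and lift.

```bash
python3 -m crank '[{"offset":[0.07,0.001,0.003],"rotation":[0,0,0],"gripper":0},{"offset":[0.14,0.001,0.003],"rotation":[0,0,0],"gripper":0},{"offset":[0.2,0.001,0.003],"rotation":[0,0,0],"gripper":0},{"offset":[0.236,0.001,0.003],"rotation":[0,0,0],"gripper":0},{"offset":[0.236,0.001,0.003],"rotation":[0,0,0],"gripper":0},{"offset":[0.236,0.001,0.003],"rotation":[0,0,0],"gripper":0}]' 50
python3 -m crank '[{"offset":[0,0,0],"rotation":[0,0,0],"gripper":-1},{"offset":[0,0,0],"rotation":[0,0,0],"gripper":-1},{"offset":[0,0,0],"rotation":[0,0,0],"gripper":-1},{"offset":[0,0,0],"rotation":[0,0,0],"gripper":-1},{"offset":[0,0,0],"rotation":[0,0,0],"gripper":-1}]' 50
python3 -m crank '[{"offset":[-0.03,0,0],"rotation":[0,0,0],"gripper":-1},{"offset":[-0.08,0,0],"rotation":[0,0,0],"gripper":-1},{"offset":[-0.15,0,0],"rotation":[0,0,0],"gripper":-1},{"offset":[-0.22,0,0],"rotation":[0,0,0],"gripper":-1},{"offset":[-0.22,0,0],"rotation":[0,0,0],"gripper":-1},{"offset":[-0.22,0,0],"rotation":[0,0,0],"gripper":-1}]' 50; python3 snap.py wrist c18; python3 - <<'E'
from h import *
c=load("pics/c18.npz")
P,uv=cloud(c,gold(c['p']),True);s=bot=None
from plant import bot
p,R=tool(bot.observe());Q=(P-p)@R;k=(abs(Q)<.1).all(1);Q=Q[k]
print(len(Q),Q.min(0),Q.max(0))
for x in np.arange(-.02,.06,.01):
    b=(Q[:,0]>=x)&(Q[:,0]<x+.01)
    if b.sum()>5: print(x.round(3),b.sum(),np.percentile(Q[b],[2,98],axis=0).round(4).tolist())
E
```

```text
time: 22.3
eef_pos: [0.5367, -0.2223, 0.0627]
tool_rot: [0.112, 1.566, -0.114]
force: [0.2, 0.1, 0.6]
opening: 0.499
time: 22.92
eef_pos: [0.5368, -0.2223, 0.0621]
tool_rot: [0.112, 1.567, -0.114]
force: [-1.0, 0.5, 6.7]
opening: 0.122
time: 23.68
eef_pos: [0.5356, -0.2216, 0.225]
tool_rot: [0.113, 1.57, -0.114]
force: [-0.2, 0.1, -1.6]
opening: 0.122
{'time': 23.675, 'joint_pos': [-0.3916, 0.4051, 0.2201, 1.388, -0.0013, -0.2475], 'eef_pos': [0.5356, -0.2216, 0.225], 'tool_rot': [0.1128, 1.5705, -0.1136], 'force': [-0.1958, 0.0873, -1.5713], 'moment': [0.0264, 0.0447, 0.0083], 'opening': 0.1221}
2353 [-0.02659991 -0.00580768 -0.0336944 ] [0.01924026 0.00550845 0.02564878]
-0.02 1316 [[-0.0161, -0.0052, -0.0185], [-0.0103, 0.005, 0.0155]]
-0.01 667 [[-0.0099, -0.0057, -0.0283], [-0.0005, 0.0051, 0.0227]]
0.0 272 [[0.0004, -0.0054, -0.0326], [0.0097, 0.0053, -0.0271]]
0.01 95 [[0.0102, -0.0052, -0.0336], [0.0185, 0.0051, -0.0316]]
```

View pics/c18.png

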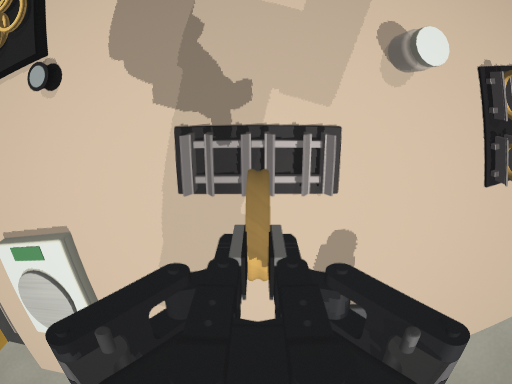

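The middle bangle is held and aligned (258,225); the intake rack is empty. Turn towards the lens axis.

```bash
cat >> h.py <<'E'
Lc=np.array([.7431,-.0675,.2726]);nv=np.array([-.911,.221,-.350]);nv/=np.linalg.norm(nv);C=Lc+.2*nv
y=-nv;x=np.array([0,0,-1.]);x=x-(x@y)*y;x/=np.linalg.norm(x);RF=np.stack([x,y,np.cross(x,y)],1)
rc=np.array([.0183,0,-.0008])
E
python3 - <<'E'
from h import *
from plant import bot
p,R=tool(bot.observe());print(C,RF.round(3))
plan(p,R,[.50,-.13,.26],down([np.cos(np.radians(37)),np.sin(np.radians(37))]))
E
```

```text
[ 0.56101486 -0.02332786  0.20264413] [[ 0.34   0.91  -0.236]
 [-0.082 -0.221 -0.972]
 [-0.937  0.35   0.   ]]
offset [-0.0477, 0.1139, -0.0641] rotation [0.9944, -0.0054, 0.0025] mm 104.30040517720391 deg 44.74876455870397
```

```bash
python3 -m crank '[{"offset":[-0.048,0.114,-0.064],"rotation":[0.99,0,0],"gripper":-1},{"offset":[-0.048,0.114,-0.064],"rotation":[0.99,0,0],"gripper":-1},{"offset":[-0.048,0.114,-0.064],"rotation":[0.99,0,0],"gripper":-1},{"offset":[-0.048,0.114,-0.064],"rotation":[0.99,0,0],"gripper":-1},{"offset":[-0.048,0.114,-0.064],"rotation":[0.99,0,0],"gripper":-1},{"offset":[-0.048,0.114,-0.064],"rotation":[0.99,0,0],"gripper":-1}]'
python3 - <<'E'
from h import *
from plant import bot
p,R=tool(bot.observe())
t=C-RF@rc
plan(p,R,[.50,-.05,.25],down([np.cos(np.radians(-7)),np.sin(np.radians(-7))]))
print(t)
E
```

```text
time: 24.48
eef_pos: [0.5003, -0.1302, 0.2603]
tool_rot: [0.716, 1.453, -0.719]
force: [0.4, 0.5, -1.2]
opening: 0.121
offset [0.0138, 0.0645, -0.0852] rotation [0.9849, -0.0016, 0.0055] mm 80.84731431837434 deg 44.31916351928661
[ 0.55460572 -0.02259627  0.21978816]
```

```bash
python3 -m crank '[{"offset":[0.014,0.064,-0.085],"rotation":[0.985,0,0],"gripper":-1},{"offset":[0.014,0.064,-0.085],"rotation":[0.985,0,0],"gripper":-1},{"offset":[0.014,0.064,-0.085],"rotation":[0.985,0,0],"gripper":-1},{"offset":[0.014,0.064,-0.085],"rotation":[0.985,0,0],"gripper":-1},{"offset":[0.014,0.064,-0.085],"rotation":[0.985,0,0],"gripper":-1},{"offset":[0.014,0.064,-0.085],"rotation":[0.985,0,0],"gripper":-1}]'
python3 - <<'E'
from h import *
from plant import bot
s=bot.observe();p,R=tool(s);print(s['joint_pos'])
plan(p,R,C-RF@rc,RF)
E
```

```text
time: 25.22
eef_pos: [0.5003, -0.0505, 0.2505]
tool_rot: [1.297, 1.15, -1.301]
force: [0.3, -0.5, -0.8]
opening: 0.124
[-1.00233778e-01  2.41287745e-01  5.58870137e-02  1.38827041e+00
 -7.48082888e-04  1.59318354e+00]
offset [0.0408, 0.0674, -0.0459] rotation [0.1456, -0.025, 0.458] mm 68.34888995592117 deg 21.65695540574971
```

```bash
python3 -m crank '[{"offset":[0.041,0.067,-0.046],"rotation":[0.146,-0.025,0.458],"gripper":-1},{"offset":[0.041,0.067,-0.046],"rotation":[0.146,-0.025,0.458],"gripper":-1},{"offset":[0.041,0.067,-0.046],"rotation":[0.146,-0.025,0.458],"gripper":-1},{"offset":[0.041,0.067,-0.046],"rotation":[0.146,-0.025,0.458],"gripper":-1},{"offset":[0.041,0.067,-0.046],"rotation":[0.146,-0.025,0.458],"gripper":-1},{"offset":[0.041,0.067,-0.046],"rotation":[0.146,-0.025,0.458],"gripper":-1}]'
python3 snap.py wrist c19;python3 snap.py scene s19;python3 snap.py side d19
python3 - <<'E'
from h import *
from plant import bot
s=bot.observe();p,R=tool(s)
plan(p,R,C-RF@rc,RF)
for n,b in(("s19",(150,260,140,270)),("d19",(130,240,230,370))):
    c=load(f"pics/{n}.npz");r0,r1,c0,c1=b
    cv2.imwrite(f"pics/{n}z.png",cv2.resize(c['p'][r0:r1,c0:c1,::-1],None,fx=5,fy=5,interpolation=cv2.INTER_CUBIC))
    m=gold(c['p']);P,uv=cloud(c,m);k=np.linalg.norm(P-C,axis=1)<.07;Q=(P[k]-C)@RF;print(n,k.sum(),"ring rel. target in goal frame",Q.min(0).round(4),Q.max(0).round(4),Q.mean(0).round(4))
E
```

```text
time: 25.98
eef_pos: [0.5568, -0.023, 0.2219]
tool_rot: [1.495, 0.787, -1.12]
force: [0.3, -0.2, -0.1]
opening: 0.119
{'time': 25.975, 'joint_pos': [0.0052, 0.0991, -0.2613, 0.8597, -0.0852, 1.8016], 'eef_pos': [0.5568, -0.023, 0.2219], 'tool_rot': [1.4948, 0.7874, -1.12], 'force': [0.2757, -0.1631, -0.1355], 'moment': [0.0625, 0.3888, 0.0184], 'opening': 0.1185}
{'time': 26.025, 'joint_pos': [0.0053, 0.0989, -0.2626, 0.8594, -0.0853, 1.8017], 'eef_pos': [0.5563, -0.0229, 0.2213], 'tool_rot': [1.4944, 0.788, -1.1207], 'force': [-0.0711, -0.0657, -0.5074], 'moment': [0.1234, 0.3707, -0.0444], 'opening': 0.1241}
{'time': 26.075, 'joint_pos': [0.0055, 0.0987, -0.2637, 0.8592, -0.0853, 1.8018], 'eef_pos': [0.5558, -0.0228, 0.2209], 'tool_rot': [1.4941, 0.7885, -1.1212], 'force': [-0.1899, 0.9622, 0.1353], 'moment': [0.0713, 0.3701, 0.0169], 'opening': 0.1228}
offset [0.0006, -0.0013, 0.0001] rotation [-0.003, 0.0007, -0.0016] mm 1.1051968413091418 deg 0.15673670931991582
s19 90 ring rel. target in goal frame [-0.0319 -0.0022 -0.0364] [0.0282 0.01   0.0278] [ 0.0004  0.0043 -0.0091]
d19 55 ring rel. target in goal frame [-0.048  -0.005  -0.0254] [0.0286 0.0051 0.0355] [-0.0102  0.001   0.0156]
```

```bash
python3 -c "
import cv2,numpy as np
a=cv2.imread('pics/s19z.png');b=cv2.imread('pics/d19z.png');h=min(a.shape[0],b.shape[0])
o=np.hstack([a[:h],b[:h]]);cv2.imwrite('pics/x19.png',cv2.resize(o,None,fx=790/o.shape[1],fy=790/o.shape[1]))"
```

```text
(no output)
```

View pics/x19.png

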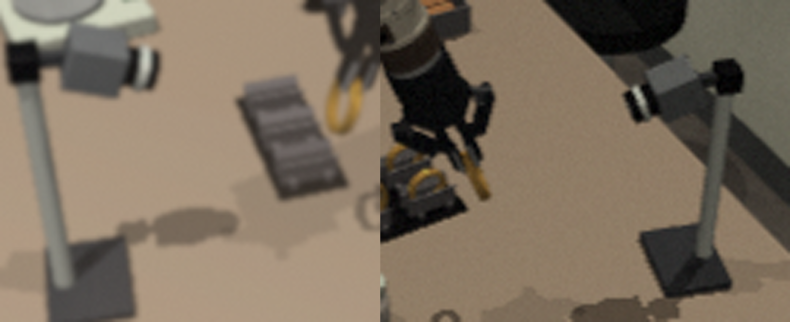

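View pics/c19.png

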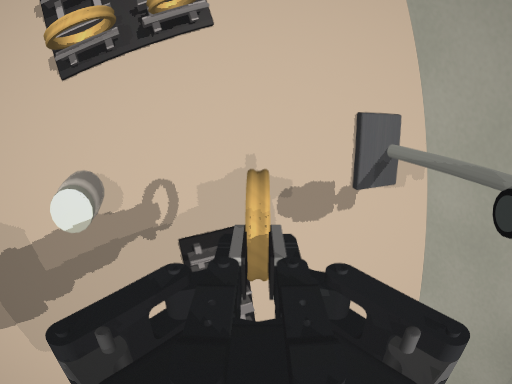

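The ring (258,225 in the wrist view) stands square with the foot's edges (378,150). The side and scene crops show it in front of the lens. Let it settle and check again.

```bash
python3 -m crank '[{"offset":[0,0,0],"rotation":[0,0,0],"gripper":-1},{"offset":[0,0,0],"rotation":[0,0,0],"gripper":-1},{"offset":[0,0,0],"rotation":[0,0,0],"gripper":-1},{"offset":[0,0,0],"rotation":[0,0,0],"gripper":-1},{"offset":[0,0,0],"rotation":[0,0,0],"gripper":-1},{"offset":[0,0,0],"rotation":[0,0,0],"gripper":-1}]' 50
python3 snap.py wrist c20; python3 - <<'E'
from h import *
from plant import bot
s=bot.observe();p,R=tool(s)
plan(p,R,C-RF@rc,RF)
c=load("pics/c20.npz");P,uv=cloud(c,gold(c['p']),True);k=np.linalg.norm(P-C,axis=1)<.06;Q=(P[k]-C)@RF
print(k.sum(),Q.min(0).round(4),Q.max(0).round(4))
# circle fit to outer surface: radius 33
from scipy.optimize import least_squares
f=lambda v:np.hypot(Q[:,0]-v[0],Q[:,2]-v[1])-.033
r=least_squares(f,[0,0],loss='soft_l1',f_scale=.001);print("centre off (x,z)",r.x,"resid",np.median(abs(r.fun)),"y mid",np.percentile(Q[:,1],[2,98]))
# axis tilt: y vs x,z on outer side edges
b=np.hypot(Q[:,0],Q[:,2])>.031
A=np.c_[np.ones(b.sum()),Q[b][:,[0,2]]];print("y slope",np.linalg.lstsq(A,Q[b,1],rcond=None)[0])
# lens/box again if seen
PP,u=cloud(c,np.ones((384,512),bool),True);k=(PP[:,2]>.2)&(PP[:,2]<.34)&(PP[:,0]>.7)&(PP[:,0]<.95);print("lens pts",k.sum())
E
```

```text
time: 26.88
eef_pos: [0.5546, -0.0224, 0.2202]
tool_rot: [1.493, 0.789, -1.122]
force: [-0.7, 0.1, -0.3]
opening: 0.123
{'time': 26.875, 'joint_pos': [0.0062, 0.0974, -0.2669, 0.8582, -0.0854, 1.8021], 'eef_pos': [0.5546, -0.0224, 0.2202], 'tool_rot': [1.4935, 0.7893, -1.1216], 'force': [-0.6833, 0.0878, -0.3097], 'moment': [0.16, 0.3722, -0.0327], 'opening': 0.1234}
offset [0.0005, -0.0001, 0.0002] rotation [-0.0026, 0.0007, -0.0011] mm 0.37770592428339544 deg 0.13055847231097956
2350 [-0.0452 -0.0057 -0.0336] [0.0009 0.0059 0.0256]
centre off (x,z) [-3.78921127e-06 -2.84961647e-04] resid 0.00049334746962083 y mid [-0.00514474  0.00535803]
y slope [ 4.44839212e-05 -4.07671242e-03 -1.95566732e-03]
lens pts 975
```

```bash
python3 - <<'E'
from h import *
for f,fi in(("c20",1),("s19",0),("d19",0),("c16",1),("c15",1)):
    c=load(f"pics/{f}.npz");P,uv=cloud(c,np.ones((384,512),bool),fi);Q=(P-C)@RF
    k=(Q[:,1]>.19)&(Q[:,1]<.29)&(abs(Q[:,0])<.06)&(abs(Q[:,2])<.06);Q=Q[k]
    print(f,k.sum())
    for a in np.arange(.19,.28,.01):
        b=(Q[:,1]>=a)&(Q[:,1]<a+.01)
        if b.sum()>15: print("  %.2f"%a,b.sum(),"x",np.percentile(Q[b,0],[3,97]).round(4),"z",np.percentile(Q[b,2],[3,97]).round(4))
c=load("pics/s19.npz");g=gold(c['p']);k,l,st,ce=cv2.connectedComponentsWithStats(g.astype(np.uint8))
c=load("pics/c20.npz")
E
```

```text
c20 623
  0.19 173 x [-0.004   0.0134] z [-0.0122  0.0132]
  0.20 450 x [-0.0046  0.0183] z [-0.0165  0.0175]
s19 680
  0.20 40 x [-0.0184  0.0115] z [-0.0219  0.0065]
  0.21 50 x [-0.0193  0.0155] z [-0.0241  0.0031]
  0.22 59 x [-0.0195  0.0141] z [-0.0229  0.0037]
  0.23 57 x [-0.0227  0.0216] z [-0.0276  0.0171]
  0.24 87 x [-0.024   0.0224] z [-0.0285  0.0162]
  0.25 91 x [-0.0246  0.024 ] z [-0.0283  0.0166]
  0.26 86 x [-0.024   0.0208] z [-0.0284  0.0165]
  0.27 90 x [-0.0236  0.0229] z [-0.0286  0.0178]
  0.28 120 x [-0.024   0.0234] z [-0.0277  0.0186]
d19 427
  0.20 34 x [-0.0231  0.0109] z [-0.004  0.024]
  0.21 34 x [-0.0225  0.01  ] z [-0.0027  0.025 ]
  0.22 33 x [-0.023   0.0103] z [0.0011 0.0232]
  0.23 58 x [-0.0278  0.0178] z [-0.0175  0.0332]
  0.24 57 x [-0.0287  0.0208] z [-0.0194  0.0306]
  0.25 58 x [-0.0262  0.0201] z [-0.0163  0.0291]
  0.26 55 x [-0.0263  0.0203] z [-0.0197  0.0309]
  0.27 58 x [-0.0283  0.019 ] z [-0.0173  0.0295]
  0.28 29 x [-0.0253  0.0188] z [-0.0116  0.0298]
c16 1614
  0.19 159 x [-0.0136  0.0147] z [-0.0141  0.0131]
  0.20 408 x [-0.
[... 254 characters left out ...]
0246  0.0197] z [-0.021   0.0245]
  0.26 108 x [-0.0245  0.0153] z [-0.0212  0.0246]
  0.27 99 x [-0.0246  0.0181] z [-0.0215  0.0247]
  0.28 41 x [-0.0247  0.0159] z [-0.0204  0.0245]
c15 1753
  0.19 89 x [-0.014   0.0146] z [-0.0118  0.0163]
  0.20 454 x [-0.0187  0.0171] z [-0.017   0.0187]
  0.21 203 x [-0.0217  0.0071] z [-0.0198  0.0221]
  0.22 48 x [-0.0205 -0.0032] z [-0.0096  0.0191]
  0.23 393 x [-0.0243  0.0199] z [-0.0228  0.0248]
  0.24 147 x [-0.025   0.0154] z [-0.0217  0.0252]
  0.25 131 x [-0.0247  0.009 ] z [-0.021   0.0244]
  0.26 130 x [-0.0248  0.018 ] z [-0.0212  0.0246]
  0.27 129 x [-0.0249  0.0167] z [-0.0216  0.0247]
  0.28 29 x [-0.0249  0.002 ] z [-0.0163  0.025 ]
```

The head's box and tube run parallel to the computed axis and are centred on it, and the ring centre is within about 1 mm of the target. Handing in.

```bash
python3 - <<'E'
from plant import bot
s=bot.observe();print(s['time'],s['opening'],s['eef_pos']);print(bot.close_job())
E
```

```text
26.925 0.12372057670298224 [ 0.55455114 -0.02245216  0.220133  ]
the job is handed in; nothing more can be done
None
```

I stood the small and then the large bangle in the free slots of their matching rows. I then took the middle bangle and handed in at 26.9 s, still holding it in front of the lens at 50 N grip.

- **Sorted bangles:** the last view of the rack showed all four standing seated and level. The tops were about 66 mm (small) and 88 mm (large), each next to its own size.
- **Held bangle:** its centre was within about 1 mm of the computed point, 200 mm out on the lens axis. It was square to the axis within about 0.3°.
- **Lens axis:** the glass plane gave a tilt of 0.362 rad and yaw of −0.232 rad, the camera head's top gave 0.355 rad tilt, and the foot gave −0.244 rad yaw. I used about the mean, so the axis is uncertain by roughly 0.5°.
- **View through the ring:** the fingertips reach roughly 8 mm into the 54 mm hole at the top; the centre is clear.
- **Disagreement:** the fixed scene and side cameras placed the inspection head about 6 mm to opposite sides of the axis the wrist camera gave. I relied on the wrist camera.
- **Not checked at the end:** I did not take a final view of the jar, cutter and loupe. No move went near them or touched the camera, and I saw no force reading above 7 N.

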